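Hang the bit caddies on the carrying rack and lock it

ROBOT

A 7-joint arm with a two-finger parallel gripper is mounted at the origin on a cart in front of the work surface, level with it; the furniture and walls round the work are solid. World frame = base frame: x ahead of the robot, y to its left, z up, the work surface at z = 0. Lengths are in m, angles in rad, forces in N, time in s.
With the tool pointing down it reaches from about 0.4 to 0.875 m from the base axis. Payload 6.5 kg.
Tool frame: the origin (TCP) lies at the very end of the fingers, on their centre line; the grasp point (between the pads) lies 19 mm behind it; z points along the fingers, y is the direction in which the jaws open and shut (so a half turn about z gives the same grasp; the last joint's range is limited). The gripper opens to 85 mm and grips with 20 to 120 N. Pads are 22 mm wide; open, the fingers measure 114 mm over their backs; the gripper's body (76 mm by 85 mm) begins 54 mm behind the grasp point. The pads swing forward as they close: fully open they stand 13 mm farther back than shut.
Start: joints at [1.258, 0.536, -0.004, 1.538, 0.003, 1.067, -0.071], TCP at [0.159, -0.63, 0.199] pointing down, gripper open.
Joint ranges: [-2.7, 2.7], [-0.37, 2.16], [-1.27, 1.26], [0.24, 2.4], [-1.31, 4.45], [0.19, 1.91], [-2.76, 2.76]. Speed limits (rad/s): [2.39, 2.39, 3.14, 3.14, 3.14, 3.14, 3.14].

INTERFACE

Orientations are given as a 3x3 rotation matrix whose columns are the frame's x, y, z axes.
In Python, from bench import status, optics, arm gives the robot as it stands. The module is installed in compiled form; this text tells all that it offers.
- The arm moves only by the tool apply_moves, never from a script. Its argument "plan" is a list of rows, each a list of 3 entries, a list of its own where there are three numbers: the shift along the tool's x, y, z in m, then the turn about the tool's z in rad, then the closure, from -1 (fully open) to 1 (shut). In form: [[[dx, dy, dz], roll, fingers], ...]. A call has 1 to 12 rows; each row is the pose to reach, as a shift and turn from the pose commanded when the call began, along the tool's axes at that moment; what a row does not reach only later rows make up. A row lasts 1/10 s, in which the tool goes at most 50 mm and 8.59 degrees, less where a joint would pass 70% of its speed; a pose out of reach is approached as far as the arm can. A call with a gripper value outside its range is refused whole. The fingers move at their own pace and stop on an object; the grip force is fixed at half the most. Time passes only in rows, so rows that repeat a pose let the fingers close. It gives the time, the measured TCP pose, the force and the opening at its end, in the units of the state.
- status.sense(): the state, without advancing time (a new reading comes with each control period).
- optics.grab_frame(name): name is "scene" or "top" or "wrist"; returns (picture, depth): 480x640x3 uint8, red, green, blue; 480x640 float32, m along the optical axis (not along the pixel's ray), 0 where there is no reading.
- optics.get_calibration(name): a dict with "fx", "fy", "cx", "cy" (pixels), "k1" (the pictures are not rectified: a ray, as slopes to the right and down, at radius r is drawn at 1 + k1 r^2 times it, then the intrinsics apply), "eye" and "rotation" of the camera in the world; the wrist camera has in their place "T_tool_cam" (4x4, takes a point from camera to tool coordinates, whose origin is the TCP and whose axes are the flange's). Camera axes: x right, y down, z forward; pixel columns grow to the right and rows downward; lengths in m; the calibration is good to about 2 mm. A picture is of the moment at which its call begins: read the wrist's pose just before it. get_calibration takes no time and is no camera call.
- arm.sign_off(): hands the job in, once; it reports no verdict.
The state is a dict: "time": time; "joints": joint angles; "dq": joint speeds; "tau": joint torques, N m; "ee_pos": TCP position; "eef_rot": TCP orientation; "force": force on the tool from outside, world axes, zero at the start; "ft_torque": the same for the moment, N m; "finger_gap": finger opening in m.
Only numpy, scipy, OpenCV 4.12 (cv2) and the standard library are available. Lean on these libraries where they do the work, as an engineer would, in place of code of your own. Each camera call takes 0.05 s, during which the arm holds its last target. There are 200 camera calls.

TASK

Get the bit rack ready to carry: turn the black knob anticlockwise until it clicks into its open position, then hang every caddy on the bench by its bail on the hook with the caddy's own colour. When all of them hang, turn the knob back clockwise until it clicks home, so that the keeper locks them in, and leave the other things on the bench alone.

Things in the scene. Friction and masses are not known exactly. Their poses are not given: they have to be found in the camera images.
- rack: Grey carrying rack fixed to the bench: a beam along its y axis (top 136 mm above the bench) with three steel hooks 95 mm apart pointing to its front (-x), lips and tags yellow, blue, red from left to right, and a knob pillar 64 x 64 mm, top at 126 mm, at the right end. Origin on the bench under the beam, z up.
- knob_grip (a point): Black locking knob on the pillar: a disc 48 mm across, 9 mm high, with an upright grip bar 52 mm long, 14 mm thick, standing 39 mm above the disc. This point is on the vertical turning axis, 22 mm above the disc, 17 mm below the top of the bar, 158 mm above the bench. x runs along the grip bar, z up; it turns with the knob. The beam stands 45 mm from the axis and is lower than the bar.
- lock_knob (a joint): Angle of the knob, rad: 0 = locked (start), 1.2 = open, with stops at both; grows anticlockwise seen from above. A detent lies between: resistance 0.1 to 0.17 N m, gone at 0.6, where the knob snaps on to the other position; let go before that it springs back.
- keeper_bar (a point): Middle of the brass keeper bar on the front of the beam, driven by the knob along the rack (33 mm towards rack +y when open). Its three forward fingers are 8 mm wide and lie 130 to 136 mm above the bench. Locked, they lie 18 to 26 mm to the +y side of each hook's middle, just above a hung caddy's bail bar, and close the hooks; open, they stand half-way between hooks.
- red_caddy_center (a point): Red caddy, 0.32 kg, upright on the bench or absent: pot 66 x 66 x 50 mm under a rigid bail of 8 mm rod, whose top bar runs along the caddy's y (window under it 46 x 54), a square wooden handle 22 x 22 x 44 mm upright over its middle on a 10 mm neck. Height 158 mm. This point: half-way up, 79 mm above the underside, 21 mm below the bar's axis, 57 mm below the handle's middle. z up.
- red_hook (a point): Seat of the red-tagged hook: where the axis of the bail bar rests, along y, when the caddy hangs; 120 mm above the bench. The arm is 12 mm wide and high, its top (throat floor) 4 mm below this point. x points to the rack's back, z up. Open to the front above a lip that stands 9 to 19 mm in front (-x) and 10 mm higher (lip painted red): bring the bail in along +x over the lip, then lower it.
- blue_caddy_center (a point): Blue caddy, 0.32 kg, upright on the bench or absent: pot 66 x 66 x 50 mm under a rigid bail of 8 mm rod, whose top bar runs along the caddy's y (window under it 46 x 54), a square wooden handle 22 x 22 x 44 mm upright over its middle on a 10 mm neck. Height 158 mm. This point: half-way up, 79 mm above the underside, 21 mm below the bar's axis, 57 mm below the handle's middle. z up.
- blue_hook (a point): Seat of the blue-tagged hook: where the axis of the bail bar rests, along y, when the caddy hangs; 120 mm above the bench. The arm is 12 mm wide and high, its top (throat floor) 4 mm below this point. x points to the rack's back, z up. Open to the front above a lip that stands 9 to 19 mm in front (-x) and 10 mm higher (lip painted blue): bring the bail in along +x over the lip, then lower it.
- yellow_caddy_center (a point): Yellow caddy, 0.32 kg, upright on the bench or absent: pot 66 x 66 x 50 mm under a rigid bail of 8 mm rod, whose top bar runs along the caddy's y (window under it 46 x 54), a square wooden handle 22 x 22 x 44 mm upright over its middle on a 10 mm neck. Height 158 mm. This point: half-way up, 79 mm above the underside, 21 mm below the bar's axis, 57 mm below the handle's middle. z up.
- yellow_hook (a point): Seat of the yellow-tagged hook: where the axis of the bail bar rests, along y, when the caddy hangs; 120 mm above the bench. The arm is 12 mm wide and high, its top (throat floor) 4 mm below this point. x points to the rack's back, z up. Open to the front above a lip that stands 9 to 19 mm in front (-x) and 10 mm higher (lip painted yellow): bring the bail in along +x over the lip, then lower it.
- glue_pot: Bystander, loose: glue pot, white with a red lid, 72 x 72 x 82 mm; origin at the centre of its underside. Leave it alone. It stands beside a fixed obstacle, the dust hood at the left edge of the bench, whose wide mouth takes up x = 0.19 to 0.36, y over 0.43, z = 0.08 to 0.30 m: keep the gripper's body clear of it in front of the yellow hook.
- sanding_block: Bystander, loose: sanding block, 62 x 100 x 33 mm; origin at the centre of its underside. Leave it alone.
- tape_measure: Bystander, loose: yellow tape measure, 62 x 68 x 36 mm; origin at the centre of its underside. Leave it alone.
- wood_hand_clamp: Bystander, loose: little wooden hand clamp, 26 x 109 x 46 mm; origin at the centre of its underside. Leave it alone.
- air_hose: Fixed obstacle: an air hose and beside it a black flex that come down from the ceiling on the robot's right and meet the bench near this origin: at y = -0.38 to -0.44, from x = 0.14 m high up (z 1.2 and more) over x = 0.2 to 0.25 at z = 0.65 to x = 0.45 at the bench. An arm that starts right of them must pass them drawn in or upright, within 0.35 m of its base axis.
- lamp: Fixed obstacle: arm lamp (this origin is not at its head). Its hanging head takes up x = 0.20 to 0.375, y = -0.30 to -0.09, z = 0.15 to 0.38 m, to the right of the caddies on the robot's side: keep the gripper's body clear of it.
There are look-alikes about, which are no part of the job. Of the things like the part that bears blue_caddy_center, leave any that is turquoise or white; of the rest the larger one is meant.

How it is judged:
By the outcome, as a careful person would: the job done as asked, in the order asked, and still so for the second after the job is handed in, with the robot touching nothing.
Of red_caddy, blue_caddy, yellow_caddy only 2 to 3 are there at a start; the rules pass over those that are not, and their reading is None.
At some moment in a run one of red_caddy, blue_caddy, yellow_caddy may be knocked a few centimetres aside while the robot is not near it.
Once in a run the grip may slacken for a moment while it holds something.
It also fails if it takes over 208 s, if anything falls off the work surface, if the arm or the gripper's body presses on something with over 40 N, if the wrist force passes 120 N, or if a joint passes its speed limit or range.

## Working session

There is one attempt and no reset: what is moved stays moved. The work goes in short steps, Python scripts to look and compute and a tool call to move; the robot and the scene stay as the last step left them, time stands still between calls to the robot, and variables do not carry over. Pictures are saved under pics/ and viewed, about 12 in all and at most 16, crops included, and the job is handed in when it is done.

Besides the shell and the picture viewer there is one more tool, called after ">>>" in YAML: its name, and indented under it one key for each argument. apply_moves: Moves the arm, as the interface text tells. Its arguments: {"type":"object","properties":{"plan":{"type":"array"}},"required":["plan"]}

```bash
mkdir -p pics
cat > h.py <<'E'
import numpy as np,cv2
from bench import status,optics,arm
def cam(n):
    c=optics.get_calibration(n)
    if n=="wrist":
        s=status.sense();T=np.eye(4);T[:3,:3]=np.array(s["eef_rot"]);T[:3,3]=s["ee_pos"]
        M=T@np.array(c["T_tool_cam"]);return c,M[:3,:3],M[:3,3]
    return c,np.array(c["rotation"]),np.array(c["eye"])
def rays(c,uv):
    uv=np.atleast_2d(np.array(uv,float));d=np.stack([(uv[:,0]-c["cx"])/c["fx"],(uv[:,1]-c["cy"])/c["fy"]],1)
    s=d.copy()
    for _ in range(20): s=d/(1+c["k1"]*(s**2).sum(1,keepdims=True))
    return np.c_[s,np.ones(len(s))]
def plane(K,uv,z):
    c,R,e=K;r=rays(c,uv)@R.T;return e+r*((z-e[2])/r[:,2])[:,None]
def pts(K,uv,d):
    c,R,e=K;return e+(rays(c,uv)*np.array(d).reshape(-1,1))@R.T
def cloud(K,D):
    v,u=np.mgrid[:480,:640];P=pts(K,np.c_[u.ravel(),v.ravel()],D.ravel()).reshape(480,640,3);P[D<=0]=np.nan;return P
def grab(n,f=None):
    K=cam(n);I,D=optics.grab_frame(n)
    if f: cv2.imwrite("pics/"+f,I[:,:,::-1])
    return K,I,D
def proj(K,P):
    c,R,e=K;q=(np.atleast_2d(P)-e)@R;s=q[:,:2]/q[:,2:];s=s*(1+c["k1"]*(s**2).sum(1,keepdims=True))
    return s*[c["fx"],c["fy"]]+[c["cx"],c["cy"]]
E
python3 - <<'E'
from h import *
for n in("scene","top"):
    K,I,D=grab(n,n+"0.png");np.savez(n+"0.npz",I=I,D=D);print(n,K,(D>0).mean())
s=status.sense();print(s);print(optics.get_calibration("wrist"))
E
```

```text
scene ({'fx': 462.5138649832042, 'fy': 462.5138649832042, 'cx': 324.5681746146041, 'cy': 249.20926272135733, 'k1': -0.08666201521613005, 'eye': array([0.04090493, 0.79978497, 0.85355445]), 'rotation': array([[-0.8108839 , -0.37418006,  0.44995176],
       [-0.58510839,  0.50427102, -0.63510543],
       [ 0.01074616, -0.77826732, -0.62784114]])}, array([[-0.8108839 , -0.37418006,  0.44995176],
       [-0.58510839,  0.50427102, -0.63510543],
       [ 0.01074616, -0.77826732, -0.62784114]]), array([0.04090493, 0.79978497, 0.85355445])) 0.9959342447916667
top ({'fx': 556.8523713466707, 'fy': 556.8523713466707, 'cx': 313.9109998334882, 'cy': 239.38520806864872, 'k1': 0.02715433747208131, 'eye': array([0.47576632, 0.0762046 , 1.52547669]), 'rotation': array([[-0.0126711 , -0.9980469 ,  0.06117053],
       [-0.99990225,  0.01300873,  0.00512434],
       [-0.00591008, -0.06109962, -0.99811418]])}, array([[-0.0126711 , -0.9980469 ,  0.06117053],
       [-0.99990225,  0.01300873,  0.00512434],
       [-0.00591008, -0.06109962, -0.99811418]]), array([0.47576632, 0.0762046 , 1.52547669])) 0.9961
[... 615 characters left out ...]
    [-1.58309533e-04, -1.57980896e-03, -9.99998740e-01]]), 'force': array([-0.12880325, -0.36526416,  1.09208255]), 'ft_torque': array([-0.04791454, -0.04333516,  0.00338485]), 'finger_gap': 0.08541772025050363}
{'fx': 431.02411717988116, 'fy': 431.02411717988116, 'cx': 322.9903541373986, 'cy': 241.54694085514677, 'k1': 0.0032229084930753384, 'T_tool_cam': array([[-1.33973507e-03, -9.52775740e-01, -3.03671853e-01,
         7.71686492e-02],
       [ 9.99998812e-01, -1.04491608e-03, -1.13333778e-03,
        -3.66662534e-04],
       [ 7.62505139e-04, -3.03673011e-01,  9.52776008e-01,
        -1.74007584e-01],
       [ 0.00000000e+00,  0.00000000e+00,  0.00000000e+00,
         1.00000000e+00]])}
```

View pics/scene0.png

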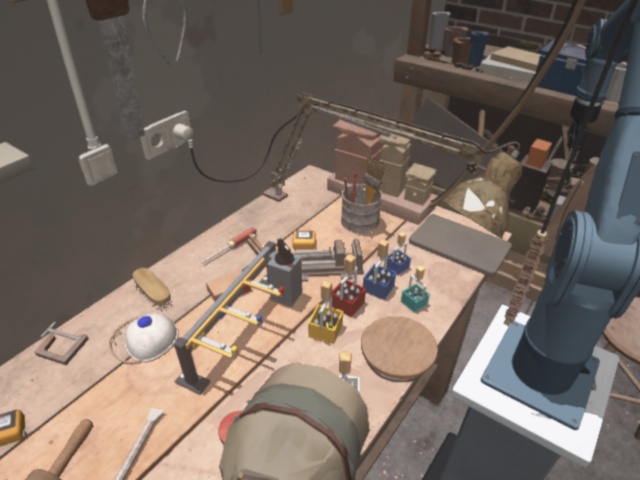

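View pics/top0.png

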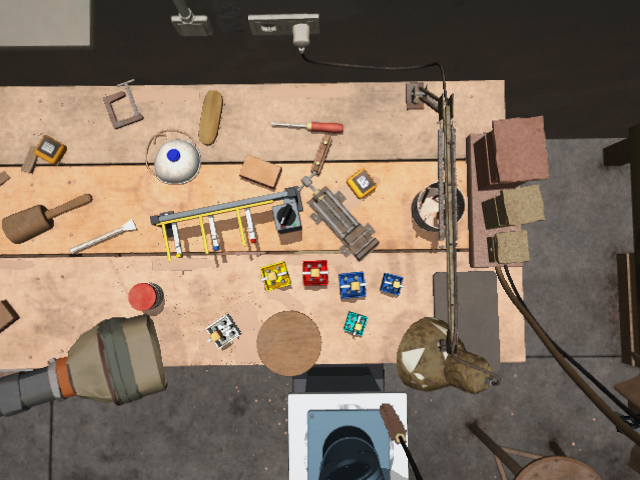

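Top view: caddies yellow (275,276), red (315,273), blue (352,286). Look-alikes: a smaller blue (392,284), turquoise (355,323) and white (223,331). The blue choice is the larger one at (352,286). The rack beam runs (155,218)–(298,195), with the knob at (287,215) and hooks yellow, blue, red at x≈175, 212, 250.

Run:
```python
from h import *
T=np.load("top0.npz");I,D=T["I"],T["D"];K=cam("top");P=cloud(K,D)
I2=I[170:350,140:420][:,:,::-1];cv2.imwrite("pics/topcrop.png",cv2.resize(I2,None,fx=2.85,fy=2.85,interpolation=cv2.INTER_CUBIC))
hsv=cv2.cvtColor(I,cv2.COLOR_RGB2HSV)
z=P[:,:,2]
for n,(u,v) in dict(yel=(275,276),red=(315,273),blue=(352,286),sblue=(392,284),turq=(355,323)).items():
    w=np.zeros(z.shape,bool);w[v-25:v+25,u-22:u+22]=1
    m=w&(z>0.143)&(z<.175);vv,uu=np.nonzero(m)
    if len(vv):
        q=P[m];print(n,"handle",len(q),np.median(q,0).round(4),q.min(0).round(3),q.max(0).round(3),(uu.mean(),vv.mean()))
        c=np.c_[uu,vv].astype(np.float32);print(cv2.minAreaRect(c), plane(K,[[uu.mean(),vv.mean()]],.158 if n!="x" else .1).round(4))
    s=w&(hsv[:,:,1]>150)&(z>0.02)&(z<.075)&((hsv[:,:,0]>95)&(hsv[:,:,0]<130) if "blue" in n else (hsv[:,:,0]>20)&(hsv[:,:,0]<35) if n=="yel" else (hsv[:,:,0]<8)|(hsv[:,:,0]>172) if n=="red" else hsv[:,:,0]>0)
    vv,uu=np.nonzero(s);
    if len(vv): 
        q=P[s];r=cv2.minAreaRect((q[:,:2]*1000).astype(np.float32));print(n,"pot",len(q),r)
w=np.zeros(z.shape,bool);w[170:260,145:310]=1
b=w&(z>.127)&(z<.142)&(P[:,:,0]>0);q=P[b];r=cv2.minAreaRect((q[:,:2]*1000).astype(np.float32));print("beam",len(q),r,cv2.boxPoints(r).round(1).tolist())
b=w&(z>.15)&(z<.19);q=P[b];r=cv2.minAreaRect((q[:,:2]*1000).astype(np.float32));print("bar",len(q),r,q.mean(0))
b=w&(z>.11)&(z<.128);q=P[b];q=q[q[:,1]<.17];r=cv2.minAreaRect((q[:,:2]*1000).astype(np.float32));print("pillar",len(q),r)
```

```text
yel handle 81 [0.471  0.1891 0.1561] [0.459 0.178 0.143] [0.483 0.2   0.166] (np.float64(271.4691358024691), np.float64(276.0617283950617))
((271.5, 276.0000305175781), (8.538147926330566, 9.17060375213623), 71.56504821777344) [[0.4709 0.1884 0.158 ]]
yel pot 146 ((471.1476135253906, 189.16387939453125), (65.34255981445312, 65.67479705810547), 15.618371963500977)
red handle 75 [0.4794 0.084  0.1561] [0.47  0.074 0.149] [0.489 0.094 0.162] (np.float64(314.1333333333333), np.float64(272.2133333333333))
((314.0, 272.0), (8.0, 8.0), 90.0) [[0.479  0.0837 0.158 ]]
red pot 118 ((478.5028076171875, 83.20651245117188), (65.0780029296875, 63.85520553588867), 2.04616641998291)
blue handle 81 [ 0.4441 -0.0136  0.1566] [ 0.434 -0.026  0.143] [ 0.456 -0.004  0.162] (np.float64(354.39506172839504), np.float64(285.58024691358025))
((354.32696533203125, 285.6346435546875), (8.825225830078125, 9.021342277526855), 78.69007110595703) [[ 0.4451 -0.0144  0.158 ]]
blue pot 131 ((445.30084228515625, -14.934955596923828), (64.3687973022461, 63.22990036010742), 5.052309513092041)
sblue pot 72 ((446.5409240722656, -120.97801208496094), (49.7648811340332, 47.71467208862305), 74.93001556396484)
turq pot 96 ((342.4942626953125, -22.63131332397461), (50.806304931640625, 50.35051345825195), 71.76358795166016)
beam 1877 ((599.8715209960938, 302.4339599609375), (120.54884338378906, 371.09521484375), 10.642802238464355) [[506.3999938964844, 473.70001220703125], [574.9000244140625, 108.9000015258789], [693.4000244140625, 131.1999969482422], [624.7999877929688, 495.8999938964844]]
bar 134 ((622.0817260742188, 154.19577026367188), (14.534116744995117, 52.326324462890625), 66.11937713623047) [0.62107634 0.15364725 0.17103951]
pillar 261 ((632.3634033203125, 148.65457153320312), (84.93586730957031, 52.266971588134766), 7.5587568283081055)
```

View pics/topcrop.png

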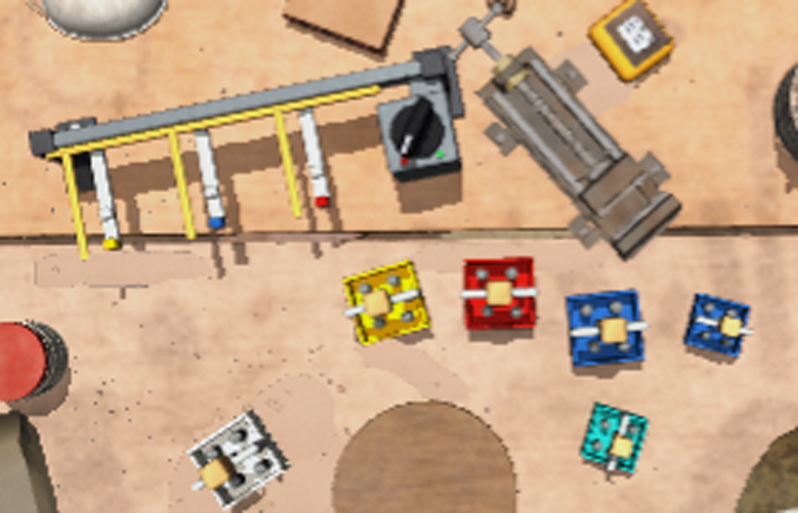

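Run:
```python
from h import *
T=np.load("top0.npz");I,D=T["I"],T["D"];K=cam("top");P=cloud(K,D);z=P[:,:,2]
hsv=cv2.cvtColor(I,cv2.COLOR_RGB2HSV).astype(int);H,S,V=hsv[...,0],hsv[...,1],hsv[...,2]
L=[]
for n,(u,v),m in [("y",(179,255),(H>20)&(H<35)&(S>170)),("b",(216,248),(H>95)&(H<130)&(S>120)),("r",(253,240),((H<8)|(H>172))&(S>150))]:
    w=np.zeros(z.shape,bool);w[v-6:v+6,u-5:u+6]=1;vv,uu=np.nonzero(w&m)
    p=plane(K,[[uu.mean(),vv.mean()]],.128)[0];L.append(p);print(n,len(vv),uu.mean(),vv.mean(),p.round(4),np.nanmedian(P[w&m],0).round(4))
L=np.array(L);d=L[0]-L[2];print("yaw deg",np.degrees(np.arctan2(-d[0],d[1])),np.linalg.norm(np.diff(L,axis=0),axis=1))
# beam grey
w=np.zeros(z.shape,bool);w[185:235,165:270]=1
b=w&(S<60)&(z>.125)&(z<.15);q=P[b];r=cv2.fitLine(q[:,:2].astype(np.float32),cv2.DIST_HUBER,0,.01,.01).ravel();print("beam",b.sum(),r,np.degrees(np.arctan2(-r[0],r[1])),np.median(q[:,2]))
# obstacles
for nm,lo,hi in[("lampregion",(0.1,-.4),(.8,-.05)),]:
    m=(P[...,0]>lo[0])&(P[...,0]<hi[0])&(P[...,1]>lo[1])&(P[...,1]<hi[1])&(z>.1)
    q=P[m]
    for a in np.arange(.1,.8,.05):
        s=q[(q[:,0]>=a)&(q[:,0]<a+.05)]
        if len(s):print("x%.2f"%a,len(s),s.min(0).round(2),s.max(0).round(2))
print("endpost", [(u,v,P[v,u].round(3)) for u,v in[(293,193),(285,195),(299,205),(272,198)]])
```

```text
y 16 178.1875 255.0 [0.5266 0.4245 0.128 ] [0.5267 0.4253 0.1284]
b 17 215.76470588235293 247.64705882352942 [0.5438 0.3302 0.128 ] [0.5435 0.3297 0.1279]
r 17 252.7058823529412 240.41176470588235 [0.5608 0.2373 0.128 ] [0.561  0.2368 0.1267]
yaw deg 10.367773306130957 [0.09580051 0.09444205]
beam 565 [ 0.18750465 -0.98226374  0.64460504  0.3284794 ] -169.19281 0.1351853237547933
x0.10 721 [ 0.1  -0.12  0.1 ] [ 0.13 -0.08  0.53]
x0.20 1437 [ 0.2 -0.4  0.2] [ 0.25 -0.1   0.68]
x0.25 2676 [ 0.25 -0.4   0.24] [ 0.3  -0.1   0.58]
x0.30 1684 [ 0.3  -0.4   0.23] [ 0.35 -0.1   0.43]
x0.35 777 [ 0.35 -0.4   0.17] [ 0.4  -0.13  0.39]
x0.40 399 [ 0.4 -0.4  0.1] [ 0.45 -0.11  0.39]
x0.45 280 [ 0.45 -0.4   0.1 ] [ 0.5  -0.11  0.39]
x0.50 642 [ 0.5 -0.4  0.1] [ 0.55 -0.18  0.39]
x0.55 818 [ 0.55 -0.4   0.1 ] [ 0.6  -0.18  0.39]
x0.60 1228 [ 0.6 -0.4  0.1] [ 0.65 -0.18  0.39]
x0.65 1063 [ 0.65 -0.4   0.1 ] [ 0.7  -0.18  0.39]
x0.70 1301 [ 0.7 -0.4  0.1] [ 0.75 -0.18  0.39]
x0.75 1268 [ 0.75 -0.4   0.1 ] [ 0.8  -0.18  0.39]
endpost [(293, 193, array([0.679, 0.135, 0.132])), (285, 195, array([0.674, 0.155, 0.132])), (299, 205, array([0.664, 0.124, 0.006])), (272, 198, array([0.667, 0.188, 0.131]))]
```

>>> apply_moves:
  plan:
    - [[0,0,-0.05],0,0]
    - [[0,0,-0.1],0,0]
    - [[0,0,-0.15],0,0]
    - [[0,0,-0.2],0,0]
    - [[0,0,-0.25],0,0]
    - [[0,0,-0.3],0,0]
    - [[0,0,-0.3],0,0]
    - [[0,0,-0.3],0,0]

```text
time: 0.9
ee_pos: [0.1589, -0.6307, 0.5]
eef_rot: [[0.97, 0.244, 0.001], [0.244, -0.97, -0.002], [0.0, 0.002, -1.0]]
force: [-0.1, -0.1, -1.5]
finger_gap: 0.0429
```

>>> apply_moves:
  plan:
    - [[-0.02,-0.045,-0.3],0,0]
    - [[-0.04,-0.09,-0.3],0,0]
    - [[-0.06,-0.14,-0.3],0,0]
    - [[-0.08,-0.18,-0.3],0,0]
    - [[-0.08,-0.206,-0.3],0,0]
    - [[-0.075,-0.235,-0.3],0,0]
    - [[-0.068,-0.265,-0.3],0,0]
    - [[-0.06,-0.295,-0.3],0,0]
    - [[-0.052,-0.322,-0.3],0,0]
    - [[-0.052,-0.322,-0.3],0,0]
    - [[-0.052,-0.322,-0.3],0,0]

```text
time: 2.0
ee_pos: [0.0492, -0.4345, 0.6495]
eef_rot: [[0.969, 0.248, 0.016], [0.248, -0.968, -0.037], [0.006, 0.039, -0.999]]
force: [-0.1, -0.1, -0.7]
finger_gap: 0.0429
```

Run:
```python
from h import *
s=status.sense();print(s["joints"].round(3),s["ee_pos"],s["force"],s["ft_torque"])
grab("scene","s1.png")
```

```text
[ 1.095e+00 -1.000e-03  2.680e-01  1.195e+00 -8.000e-03  1.908e+00
  4.000e-02] [ 0.04917488 -0.43449875  0.64945927] [-0.13192754 -0.06807248 -0.68121182] [0.06132179 0.04270119 0.00076349]
```

View pics/s1.png

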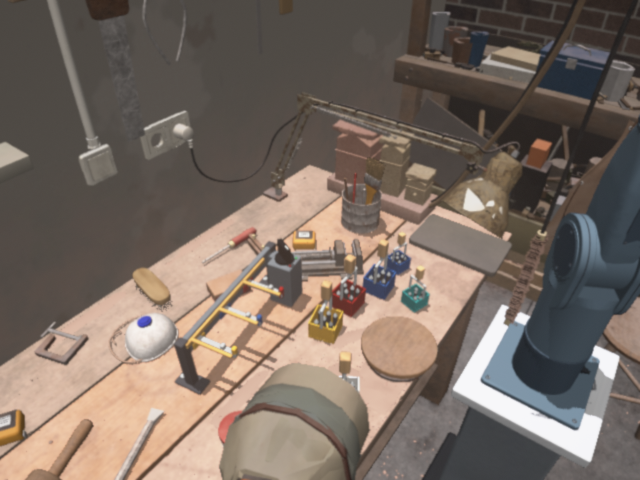

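>>> apply_moves:
  plan:
    - [[0,0,0.05],0,0]
    - [[0,0,0.1],0,0]
    - [[0,0,0.15],0,0]
    - [[0,0,0.15],0,0]
    - [[0,0,0.15],0,0]

```text
time: 2.55
ee_pos: [0.0501, -0.4413, 0.502]
eef_rot: [[0.97, 0.244, 0.016], [0.244, -0.969, -0.039], [0.006, 0.042, -0.999]]
force: [0.3, -0.6, 1.4]
finger_gap: 0.0427
```

Run:
```python
from h import *
s=status.sense();print(s["joints"].round(3),s["ee_pos"],s["eef_rot"].round(3),s["force"])
```

```text
[ 1.093 -0.053  0.256  1.583  0.006  1.568  0.025] [ 0.05011713 -0.44133005  0.50198769] [[ 0.97   0.244  0.016]
 [ 0.244 -0.969 -0.039]
 [ 0.006  0.042 -0.999]] [ 0.31136308 -0.64176553  1.39662221]
```

```bash
cat >> h.py <<'E'
def shifts(wps,rolls=None):
    s=status.sense();R=np.array(s["eef_rot"]);p=np.array(s["ee_pos"]);return [(R.T@(np.array(w)-p)).round(3).tolist() for w in wps]
E
python3 - <<'E'
from h import *
W=[[.045,-.40,.5],[.04,-.36,.5]]+[[.345*np.cos(a),.345*np.sin(a),.5] for a in np.radians([-80,-72,-64,-56,-48,-40,-32,-24,-16])]
print(shifts(W))
E
```

```text
[[0.005, -0.041, 0.0], [0.01, -0.081, -0.001], [0.034, -0.096, -0.002], [0.082, -0.096, -0.002], [0.13, -0.103, -0.002], [0.176, -0.116, -0.002], [0.22, -0.135, -0.002], [0.261, -0.161, -0.003], [0.298, -0.191, -0.004], [0.331, -0.227, -0.005], [0.358, -0.267, -0.007]]
```

>>> apply_moves:
  plan:
    - [[0.005,-0.041,0.0],0,0]
    - [[0.01,-0.081,0],0,0]
    - [[0.034,-0.096,-0.002],0,0]
    - [[0.034,-0.096,-0.002],0,0]

```text
time: 2.95
ee_pos: [0.062, -0.3403, 0.5048]
eef_rot: [[0.969, 0.247, 0.021], [0.248, -0.968, -0.049], [0.008, 0.052, -0.999]]
force: [0.6, -0.7, -0.1]
finger_gap: 0.0427
```

Run:
```python
from h import *
s=status.sense();print(s["joints"].round(3))
W=[[.345*np.cos(a),.345*np.sin(a),.5] for a in np.radians([-72,-64,-56,-48,-40,-32,-24,-16])]
print(shifts(W))
```

```text
[ 1.061 -0.259  0.149  1.745  0.036  1.6   -0.113]
[[0.046, -0.001, 0.005], [0.094, -0.007, 0.005], [0.14, -0.02, 0.005], [0.184, -0.04, 0.004], [0.225, -0.065, 0.003], [0.262, -0.096, 0.002], [0.295, -0.131, 0.0], [0.322, -0.171, -0.001]]
```

>>> apply_moves:
  plan:
    - [[0.046,0,0.005],0,0]
    - [[0.094,-0.007,0.005],0,0]
    - [[0.14,-0.02,0.005],0,0]
    - [[0.184,-0.04,0.004],0,0]
    - [[0.225,-0.065,0.003],0,0]
    - [[0.262,-0.096,0.002],0,0]
    - [[0.295,-0.131,0],0,0]
    - [[0.322,-0.171,0],0,0]
    - [[0.322,-0.171,0],0,0]
    - [[0.322,-0.171,0],0,0]
    - [[0.322,-0.171,0],0,0]

```text
time: 4.05
ee_pos: [0.331, -0.097, 0.496]
eef_rot: [[0.97, 0.242, 0.019], [0.243, -0.969, -0.041], [0.009, 0.044, -0.999]]
force: [0.2, 0.4, 0.4]
finger_gap: 0.0424
```

Run:
```python
from h import *
s=status.sense();print(s["joints"].round(3),s["force"])
```

```text
[ 0.795 -0.228 -0.512  1.723 -0.078  1.588 -1.036] [0.21359825 0.42304596 0.38086362]
```

Run:
```python
from h import *
a=np.array([.331,-.097,.49]);b=np.array([.62,.152,.40]);print(shifts([a+(b-a)*t for t in np.linspace(.125,1,8)]+[[.62,.152,.35],[.62,.152,.3]]))
```

```text
[[0.042, -0.022, 0.017], [0.085, -0.044, 0.027], [0.127, -0.066, 0.038], [0.17, -0.088, 0.049], [0.212, -0.11, 0.059], [0.255, -0.132, 0.07], [0.297, -0.154, 0.081], [0.34, -0.176, 0.091], [0.339, -0.178, 0.141], [0.339, -0.18, 0.191]]
```

>>> apply_moves:
  plan:
    - [[0.042,-0.022,0.017],0.13,0.2]
    - [[0.085,-0.044,0.027],0.27,0.2]
    - [[0.127,-0.066,0.038],0.4,0.2]
    - [[0.17,-0.088,0.049],0.53,0.2]
    - [[0.212,-0.11,0.06],0.66,0.2]
    - [[0.255,-0.132,0.07],0.66,0.2]
    - [[0.297,-0.154,0.08],0.66,0.2]
    - [[0.34,-0.176,0.09],0.66,0.2]
    - [[0.34,-0.178,0.14],0.66,0.2]
    - [[0.34,-0.18,0.19],0.66,0.2]
    - [[0.34,-0.18,0.19],0.66,0.2]
    - [[0.34,-0.18,0.19],0.66,0.2]

```text
time: 5.25
ee_pos: [0.6186, 0.1518, 0.2937]
eef_rot: [[0.915, -0.404, 0.009], [-0.403, -0.914, -0.043], [0.025, 0.035, -0.999]]
force: [-0.5, -0.5, 0.2]
finger_gap: 0.0342
```

Run:
```python
from h import *
K,I,D=grab("wrist","w1.png");np.savez("w1.npz",I=I,D=D)
s=status.sense();print(s["joints"].round(3),s["force"])
P=cloud(K,D);z=P[...,2]
v,u=np.nonzero((z>.165)&(z<.185)&(I.max(2)<110));q=P[v,u]
k=np.linalg.norm(q[:,:2]-[.62,.153],axis=1)<.06
q=q[k];r=cv2.minAreaRect((q[:,:2]*1000).astype(np.float32));print(len(q),r,q.mean(0),np.median(q[:,2]))
```

```text
[ 0.213  0.569 -0.85   1.422  0.47   1.357 -2.651] [-0.02603317 -0.32324098 -0.29869216]
1276 ((619.6029663085938, 153.47535705566406), (13.744731903076172, 52.062320709228516), 66.14974212646484) [0.62238765 0.15217122 0.17294581] 0.1732231027805917
```

View pics/w1.png

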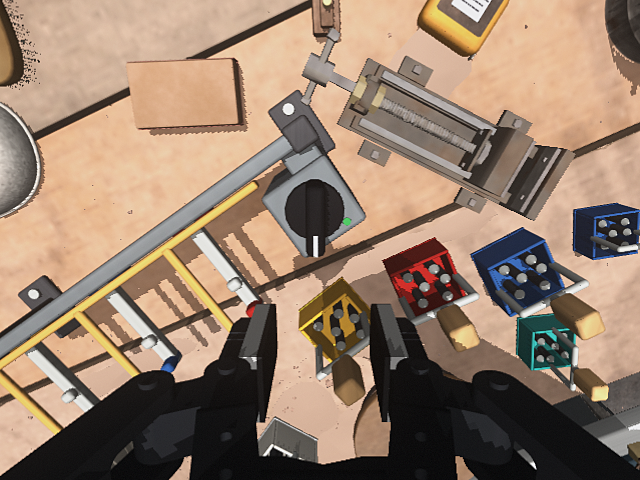

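Wrist view: the grip bar is at (315,215), in line with the tool, and the yellow, red and blue caddies are at (335,330), (430,280) and (525,270). The fit puts the knob at (0.620, 0.1535) and −23.9°, which agrees with the top view.

Run:
```python
from h import *
print(shifts([[.6197,.153,z] for z in (.25,.2,.17,.144)]))
```

```text
[[-0.001, -0.002, 0.047], [-0.003, -0.004, 0.097], [-0.004, -0.005, 0.127], [-0.004, -0.006, 0.153]]
```

>>> apply_moves:
  plan:
    - [[-0.001,-0.002,0.045],0,0.2]
    - [[-0.003,-0.004,0.09],0,0.2]
    - [[-0.004,-0.005,0.12],0,0.2]
    - [[-0.004,-0.006,0.14],0,0.2]
    - [[-0.004,-0.006,0.153],0,0.2]
    - [[-0.004,-0.006,0.153],0,0.2]
    - [[-0.004,-0.006,0.153],0,1]
    - [[-0.004,-0.006,0.153],0,1]
    - [[-0.004,-0.006,0.153],0,1]
    - [[-0.004,-0.006,0.153],0,1]
    - [[-0.004,-0.006,0.153],0,1]

```text
time: 6.4
ee_pos: [0.6204, 0.1554, 0.1458]
eef_rot: [[0.915, -0.402, 0.017], [-0.401, -0.915, -0.04], [0.031, 0.03, -0.999]]
force: [0.5, -0.6, 0.3]
finger_gap: 0.0002
```

Run:
```python
from h import *
grab("wrist","w2.png")
s=status.sense();print(s["joints"].round(3),s["force"],s["ft_torque"],s["finger_gap"],s["ee_pos"])
```

```text
[ 0.142  0.685 -0.722  1.588  0.546  1.075 -2.724] [-0.35440024 -0.38557689 -0.57599893] [-0.0479638   0.05210448 -0.03940718] -0.00017715663667100084 [0.62034255 0.1553331  0.14562704]
```

View pics/w2.png

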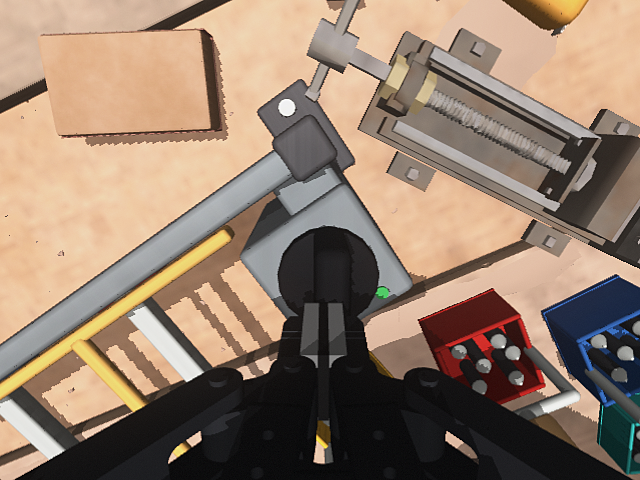

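Run:
```python
from h import *
K,I,D=grab("wrist","w3.png");P=cloud(K,D)
s=status.sense();R=s["eef_rot"];p=s["ee_pos"]
for u,v in [(312,308),(312,330),(312,350),(337,308),(337,350),(323,330),(333,240),(333,260),(333,280),(333,295),(333,300),(290,270),(370,270),(360,300),(260,250),(323,400)]:
    q=P[v,u];print((u,v),I[v,u],q.round(4),"tool",(R.T@(q-p)).round(4))
cv2.imwrite("pics/w3c.png",cv2.resize(I[200:420,220:440,::-1],None,fx=2.7,fy=2.7,interpolation=cv2.INTER_CUBIC))
```

```text
(312, 308) [86 84 83] [0.6308 0.1563 0.1861] tool [ 0.0105 -0.0039 -0.0404]
(312, 330) [86 84 82] [0.6302 0.1567 0.2007] tool [ 0.0102 -0.0035 -0.055 ]
(312, 350) [61 60 57] [0.6302 0.1567 0.2127] tool [ 0.0106 -0.0032 -0.067 ]
(337, 308) [84 83 80] [0.6272 0.1485 0.1861] tool [ 0.0104  0.0047 -0.0401]
(337, 350) [61 60 59] [0.6268 0.1504 0.212 ] tool [ 0.01    0.0039 -0.0661]
(323, 330) [21 18 17] [0.6284 0.1537 0.2   ] tool [ 0.0098 -0.0001 -0.0542]
(333, 240) [25 22 23] [0.6426 0.1419 0.1593] tool [ 0.0263  0.0038 -0.0129]
(333, 260) [35 33 35] [0.6397 0.1439 0.1737] tool [ 0.0232  0.0035 -0.0273]
(333, 280) [36 34 35] [0.6324 0.147  0.1732] tool [ 0.0153  0.0036 -0.0271]
(333, 295) [35 32 34] [0.6272 0.1493 0.1739] tool [ 0.0097  0.0036 -0.028 ]
(333, 300) [23 21 22] [0.6252 0.1502 0.1733] tool [ 0.0074  0.0036 -0.0275]
(290, 270) [40 38 39] [0.6307 0.1672 0.1348] tool [ 0.0045 -0.0153  0.0105]
(370, 270) [41 37 38] [0.6153 0.1336 0.1344] tool [0.0039 0.0216 0.0119]
(360, 300) [26 25 23] [0.6035 0.1435 0.1346] tool [-0.011   0.0173  0.0111]
(260, 250) [157 162 163] [0.643  0.1774 0.1262] tool [ 0.0114 -0.0299  0.0188]
(323, 400) [24 23 24] [0.6151 0.16   0.2146] tool [-0.0045 -0.0001 -0.0692]
```

View pics/w3c.png

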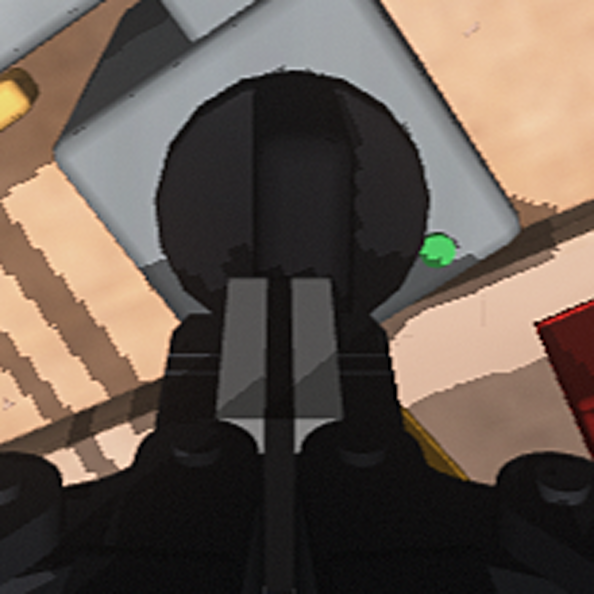

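The fingertips really end about 38 mm behind the reported TCP: the depth image shows it, and the jaws shut just above the bar. I'll allow for that offset from here. Joint 7 is also near its limit, so I'll lift and turn the hand half a turn.

>>> apply_moves:
  plan:
    - [[0,0.003,-0.04],-0.14,0]
    - [[0,0.003,-0.04],-0.28,0]
    - [[0,0.003,-0.04],-0.42,0]
    - [[0,0.003,-0.04],-0.56,0]
    - [[0,0.003,-0.04],-0.7,0]
    - [[0,0.003,-0.04],-0.84,0]
    - [[0,0.003,-0.04],-0.98,0]
    - [[0,0.003,-0.04],-1.12,0]
    - [[0,0.003,-0.04],-1.26,0]
    - [[0,0.003,-0.04],-1.4,0]
    - [[0,0.003,-0.04],-1.54,0]
    - [[0,0.003,-0.04],-1.57,0]

```text
time: 7.7
ee_pos: [0.6184, 0.154, 0.1852]
eef_rot: [[0.401, 0.916, 0.016], [0.916, -0.4, -0.04], [-0.03, 0.03, -0.999]]
force: [0.2, -0.8, 0.5]
finger_gap: 0.0426
```

>>> apply_moves:
  plan:
    - [[0,0,0],-0.14,0]
    - [[0,0,0],-0.28,0]
    - [[0,0,0],-0.42,0]
    - [[0,0,0],-0.56,0]
    - [[0,0,0],-0.7,0]
    - [[0,0,0],-0.84,0]
    - [[0,0,0],-0.98,0]
    - [[0,0,0],-1.12,0]
    - [[0,0,0],-1.26,0]
    - [[0,0,0],-1.4,0]
    - [[0,0,0],-1.54,0]
    - [[0,0,0],-1.57,0]

```text
time: 8.9
ee_pos: [0.6184, 0.1541, 0.1854]
eef_rot: [[-0.915, 0.403, 0.016], [0.402, 0.915, -0.04], [-0.031, -0.03, -0.999]]
force: [-0.0, -0.7, -0.5]
finger_gap: 0.0427
```

```bash
cat >> h.py <<'E'
def tooltab(K,P):
    s=status.sense();return (P-s["ee_pos"])@s["eef_rot"]
E
python3 - <<'E'
from h import *
s=status.sense();print(s["joints"].round(3),s["ee_pos"],s["eef_rot"].round(3))
K,I,D=grab("wrist","w4.png");P=cloud(K,D);z=P[...,2];T=tooltab(K,P)
m=(z>.165)&(z<.182)&(I.max(2)<110)&(np.linalg.norm(P[...,:2]-[.62,.153],axis=2)<.06)
q=T[m];print(m.sum(),cv2.minAreaRect((q[:,:2]*1000).astype(np.float32)),cv2.minAreaRect((P[m][:,:2]*1000).astype(np.float32)))
# fingers: tool |x|<15mm, near
m=(abs(T[...,0])<.015)&(abs(T[...,1])<.07)&(T[...,2]>-.06)&(T[...,2]<-.0)&(z>.19);q=T[m];print("fingers",m.sum(),q.min(0) if m.sum() else"",q.max(0) if m.sum() else "")
for sg in(-1,1):
    k=q[q[:,1]*sg>0];print(sg,len(k),np.abs(k[:,1]).min(),k[:,2].max())
E
```

```text
[ 0.391  0.871 -1.233  1.547  0.875  1.353  0.209] [0.61839924 0.15412624 0.18539204] [[-0.915  0.403  0.016]
 [ 0.402  0.915 -0.04 ]
 [-0.031 -0.03  -0.999]]
2737 ((-0.08672523498535156, -0.6017727851867676), (52.06052017211914, 14.101526260375977), 0.16989222168922424) ((618.507080078125, 152.84848022460938), (14.06203556060791, 51.88258361816406), 66.08478546142578)
fingers 3916 [-0.01082136 -0.0355716  -0.05999808] [ 0.01288339  0.03522322 -0.03279022]
-1 1959 0.02126634724502077 -0.03279022395420067
1 1957 0.02095641933709146 -0.032992140666714354
```

>>> apply_moves:
  plan:
    - [[0,-0.001,0.03],0,0]
    - [[0,-0.001,0.05],0,0]
    - [[0,-0.001,0.065],0,0]
    - [[0,-0.001,0.074],0,0]
    - [[0,-0.001,0.074],0,0]
    - [[0,-0.001,0.074],0,1]
    - [[0,-0.001,0.074],0,1]
    - [[0,-0.001,0.074],0,1]
    - [[0,-0.001,0.074],0,1]
    - [[0,-0.001,0.074],0,1]

```text
time: 9.95
ee_pos: [0.6199, 0.1513, 0.1128]
eef_rot: [[-0.915, 0.403, 0.018], [0.403, 0.915, -0.038], [-0.032, -0.027, -0.999]]
force: [-1.3, 0.3, 5.6]
finger_gap: 0.0132
```

Run:
```python
from h import *
s=status.sense();print(s["joints"].round(3),s["ee_pos"],s["force"].round(1),s["ft_torque"].round(3))
```

```text
[ 0.375  0.946 -1.172  1.603  0.953  1.253  0.163] [0.61993939 0.15128426 0.11275127] [-1.3  0.3  5.6] [ 0.94  -0.316 -0.041]
```

>>> apply_moves:
  plan:
    - [[0,0,0],-0.12,1]
    - [[0,0,0],-0.24,1]
    - [[0,0,0],-0.36,1]
    - [[0,0,0],-0.48,1]
    - [[0,0,0],-0.6,1]
    - [[0,0,0],-0.72,1]
    - [[0,0,0],-0.84,1]
    - [[0,0,0],-0.96,1]
    - [[0,0,0],-1.08,1]
    - [[0,0,0],-1.2,1]
    - [[0,0,0],-1.23,1]
    - [[0,0,0],-1.23,1]

```text
time: 11.15
ee_pos: [0.62, 0.1501, 0.1127]
eef_rot: [[-0.688, -0.726, 0.017], [-0.726, 0.687, -0.039], [0.017, -0.039, -0.999]]
force: [-0.6, -1.8, 7.5]
finger_gap: 0.0135
```

Run:
```python
from h import *
s=status.sense();print(s["joints"].round(3),s["ee_pos"],s["force"].round(1),s["ft_torque"].round(3))
R=s["eef_rot"];print("tool y ang",np.degrees(np.arctan2(R[1,1],R[0,1])))
K,I,D=grab("top");T=np.load("top0.npz");d=np.abs(I.astype(int)-T["I"]).max(2)
hsv=cv2.cvtColor(I,cv2.COLOR_RGB2HSV)
cv2.imwrite("pics/top1c.png",cv2.resize(I[180:320,140:400,::-1],None,fx=3,fy=3))
```

```text
[ 0.399  0.989 -1.236  1.601  1.006  1.3    1.365] [0.61996828 0.1501398  0.1126978 ] [-0.6 -1.8  7.5] [ 0.846  0.23  -0.714]
tool y ang 136.59062316720104
```

View pics/top1c.png

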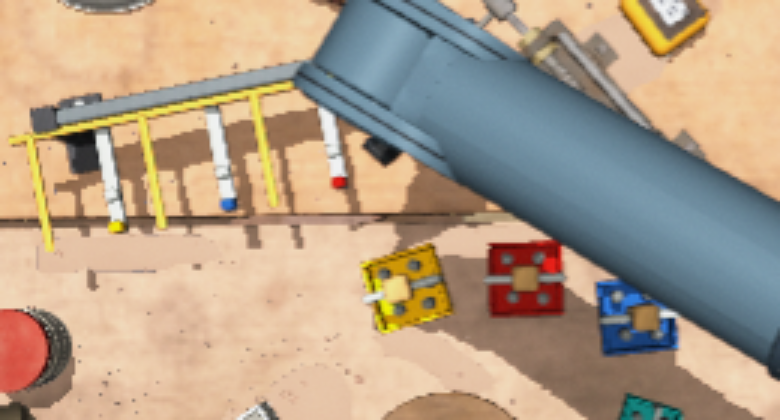

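The knob is open: the keeper fingers now stand half-way between the hooks at crop (45,195), (155,185) and (265,155), and the stop torque is felt. Next I'll release, rise and go over the yellow caddy with the roll aligned.

>>> apply_moves:
  plan:
    - [[0,0,0],-1.2,0]
    - [[0,0,0],0.03,0]
    - [[0,0,0],0.03,0]
    - [[0,0,0],0.03,0]
    - [[0,0,-0.05],0.03,0]
    - [[0,0,-0.1],0.03,0]
    - [[0,0,-0.14],0.17,0]
    - [[0,0,-0.14],0.31,0]
    - [[0,0,-0.14],0.45,0]
    - [[0,0,-0.14],0.59,0]
    - [[0,0,-0.14],0.73,0]
    - [[0,0,-0.14],0.87,0]

```text
time: 12.4
ee_pos: [0.6166, 0.1556, 0.2512]
eef_rot: [[-0.998, 0.059, 0.016], [0.058, 0.997, -0.041], [-0.018, -0.04, -0.999]]
force: [-0.6, -0.7, 0.1]
finger_gap: 0.0425
```

Run:
```python
from h import *
s=status.sense();R=s["eef_rot"];print(s["joints"].round(3),s["ee_pos"].round(4),"y ang",np.degrees(np.arctan2(R[1,1],R[0,1])),s["ft_torque"].round(3))
print(shifts([[.56,.165,.25],[.475,.178,.25]]))
```

```text
[ 0.332  0.703 -1.09   1.483  0.671  1.356  0.697] [0.6166 0.1556 0.2512] y ang 86.63750162787206 [ 0.01   0.008 -0.012]
[[0.057, 0.006, -0.0], [0.143, 0.014, -0.002]]
```

>>> apply_moves:
  plan:
    - [[0.04,0.005,0],0.14,0]
    - [[0.08,0.008,0],0.28,0]
    - [[0.12,0.012,0],0.42,0]
    - [[0.143,0.014,-0.002],0.56,0]
    - [[0.143,0.014,-0.002],0.7,0]
    - [[0.143,0.014,-0.002],0.84,0]
    - [[0.143,0.014,-0.002],0.98,0]
    - [[0.143,0.014,-0.002],1.12,0]
    - [[0.143,0.014,-0.002],1.24,0]
    - [[0.143,0.014,-0.002],1.24,0]
    - [[0.143,0.014,-0.002],1.24,0]

```text
time: 13.5
ee_pos: [0.4746, 0.1777, 0.2502]
eef_rot: [[-0.277, 0.961, 0.016], [0.96, 0.277, -0.04], [-0.043, 0.004, -0.999]]
force: [-0.3, 0.2, 0.5]
finger_gap: 0.0428
```

```bash
cat >> h.py <<'E'
def caddy(col,near):
    """wrist view: handle top centre/yaw and bail/pot fit"""
    K,I,D=grab("wrist");P=cloud(K,D);z=P[...,2];T=tooltab(K,P)
    hsv=cv2.cvtColor(I,cv2.COLOR_RGB2HSV).astype(int);H,S,V=hsv[...,0],hsv[...,1],hsv[...,2]
    nr=np.linalg.norm(P[...,:2]-near,axis=2)<.055
    m=nr&(z>.15)&(z<.163)&(S>50)&(T[...,2]>-.02)
    q=P[m];r=cv2.minAreaRect((q[:,:2]*1000).astype(np.float32)) if m.sum()>5 else None
    print("handle",m.sum(),r)
    cm=dict(yellow=(H>20)&(H<35),red=(H<8)|(H>172),blue=(H>100)&(H<130))[col]&(S>130)
    m=nr&cm&(z>.02)&(z<.07);q=P[m];print("pot",m.sum(),cv2.minAreaRect((q[:,:2]*1000).astype(np.float32)))
    m=nr&(S<50)&(z>.09)&(z<.112);q=P[m]
    if m.sum()>5: print("bail",m.sum(),cv2.minAreaRect((q[:,:2]*1000).astype(np.float32)))
    s=status.sense();R=s["eef_rot"];print("tcp",s["ee_pos"].round(4),"yang",np.degrees(np.arctan2(R[1,1],R[0,1])).round(1),"q",s["joints"].round(2))
    return I
E
python3 - <<'E'
from h import *
I=caddy("yellow",[.471,.188]);cv2.imwrite("pics/w5.png",I[:,:,::-1])
E
```

```text
handle 1128 ((467.7374572753906, 188.4083709716797), (21.36594581604004, 22.340272903442383), 14.946548461914062)
pot 603 ((468.01708984375, 188.54708862304688), (64.91492462158203, 64.42493438720703), 15.890116691589355)
bail 441 ((467.82000732421875, 188.92784118652344), (6.744736671447754, 69.06620025634766), 15.592880249023438)
tcp [0.4747 0.1777 0.2502] yang 16.0 q [ 0.28  0.38 -0.95  1.81  0.38  1.14 -0.52]
```

View pics/w5.png

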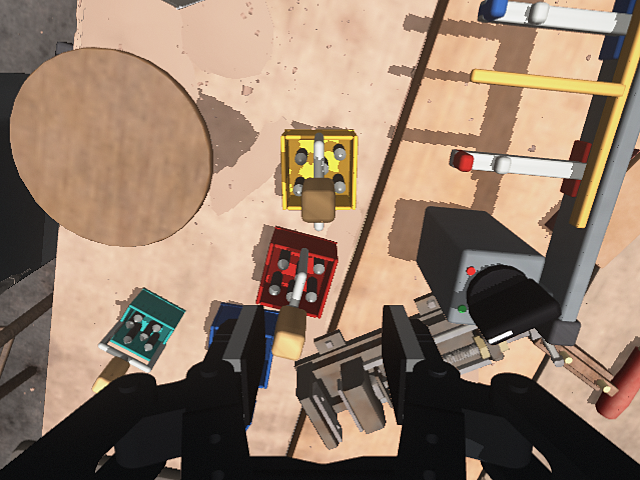

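Run:
```python
from h import *
print(shifts([[.4684,.187,.16],[.4687,.1864,.086]]))
```

```text
[[0.015, -0.004, 0.09], [0.017, -0.004, 0.164]]
```

>>> apply_moves:
  plan:
    - [[0.008,-0.003,0.04],0,0]
    - [[0.015,-0.004,0.08],0,0]
    - [[0.015,-0.004,0.11],0,0]
    - [[0.016,-0.004,0.135],0,0]
    - [[0.017,-0.004,0.152],0,0]
    - [[0.017,-0.004,0.164],0,0]
    - [[0.017,-0.004,0.164],0,0]
    - [[0.017,-0.004,0.164],0,1]
    - [[0.017,-0.004,0.164],0,1]
    - [[0.017,-0.004,0.164],0,1]
    - [[0.017,-0.004,0.164],0,1]
    - [[0.017,-0.004,0.164],0,1]

```text
time: 14.75
ee_pos: [0.4698, 0.1869, 0.0867]
eef_rot: [[-0.272, 0.962, 0.018], [0.961, 0.272, -0.039], [-0.043, 0.007, -0.999]]
force: [-1.2, 0.7, 7.5]
finger_gap: 0.0215
```

>>> apply_moves:
  plan:
    - [[0,0,-0.02],0,1]
    - [[0,0,-0.045],0,1]
    - [[0,0,-0.06],0,1]
    - [[0,0,-0.06],0,1]

```text
time: 15.15
ee_pos: [0.4694, 0.1895, 0.1474]
eef_rot: [[-0.272, 0.962, 0.02], [0.961, 0.272, -0.039], [-0.043, 0.009, -0.999]]
force: [0.4, -0.7, -2.6]
finger_gap: 0.0214
```

Run:
```python
from h import *
s=status.sense();print(s["joints"].round(2),s["force"],s["finger_gap"])
K,I,D=grab("wrist");P=cloud(K,D);z=P[...,2];T=tooltab(K,P)
hsv=cv2.cvtColor(I,cv2.COLOR_RGB2HSV).astype(int);H,S,V=hsv[...,0],hsv[...,1],hsv[...,2]
# held: bail bar and pot in tool coords
nr=(np.hypot(T[...,0],T[...,1])<.055)
m=nr&(S<50)&(V>120)&(T[...,2]>-.03)&(T[...,2]<.01);print("bail",m.sum(),np.median(T[m],0),cv2.minAreaRect((T[m][:,:2]*1000).astype(np.float32)))
m=nr&(H>20)&(H<35)&(S>130)&(T[...,2]>.0)&(T[...,2]<.06);print("pot",cv2.minAreaRect((T[m][:,:2]*1000).astype(np.float32)),T[m][:,2].min())
cv2.imwrite("pics/w6.png",I[:,:,::-1])
# hooks from wrist
nz=(abs(P[...,0]-.55)<.08)&(z>.12)&(z<.14)
```

```text
[ 0.17  0.51 -0.87  1.93  0.53  0.95 -0.68] [ 0.39911188 -0.71073325 -2.58169549] 0.021407939741934275
bail 985 [ 0.02414836 -0.0001561  -0.0183232 ] ((21.396976470947266, 0.47262096405029297), (7.249344825744629, 30.114835739135742), 87.87904357910156)
pot ((3.865171432495117, 0.22538375854492188), (64.77969360351562, 64.92579650878906), 0.3261277973651886) 0.03313458173155417
```

View pics/w6.png

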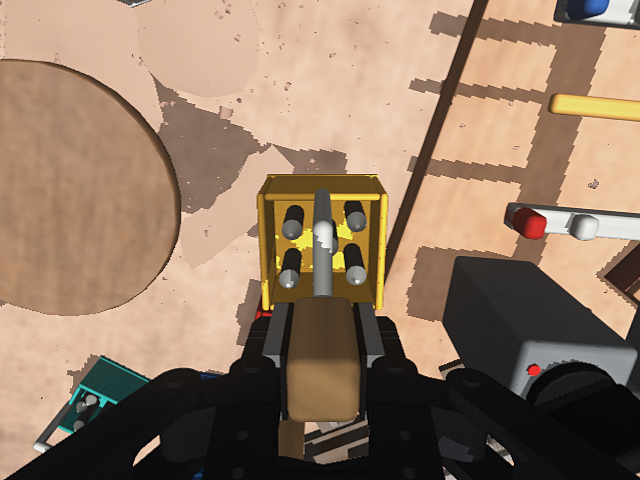

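Run:
```python
from h import *
a=np.array([.455,.20,.147]);b=np.array([.455,.411,.147]);print(shifts([a+(b-a)*t for t in np.linspace(0,1,7)]))
```

```text
[[0.014, -0.01, -0.002], [0.048, -0.001, -0.003], [0.082, 0.009, -0.004], [0.116, 0.019, -0.006], [0.15, 0.028, -0.007], [0.184, 0.038, -0.009], [0.217, 0.047, -0.01]]
```

>>> apply_moves:
  plan:
    - [[0.014,-0.01,-0.002],0,1]
    - [[0.048,-0.001,-0.003],0.03,1]
    - [[0.082,0.009,-0.004],0.06,1]
    - [[0.116,0.019,-0.006],0.09,1]
    - [[0.15,0.028,-0.007],0.09,1]
    - [[0.184,0.038,-0.009],0.09,1]
    - [[0.217,0.047,-0.01],0.09,1]
    - [[0.217,0.047,-0.01],0.09,1]
    - [[0.217,0.047,-0.01],0.09,1]

```text
time: 16.1
ee_pos: [0.4521, 0.4111, 0.1451]
eef_rot: [[-0.187, 0.982, 0.014], [0.981, 0.187, -0.041], [-0.043, 0.006, -0.999]]
force: [-0.2, -1.0, -1.6]
finger_gap: 0.0213
```

```bash
cat >> h.py <<'E'
def hooks():
    K,I,D=grab("wrist");P=cloud(K,D);z=P[...,2];T=tooltab(K,P)
    hsv=cv2.cvtColor(I,cv2.COLOR_RGB2HSV).astype(int);H,S,V=hsv[...,0],hsv[...,1],hsv[...,2]
    for n,g,cm in [("y",(.5236,.4245),(H>20)&(H<35)),("b",(.5408,.3302),(H>100)&(H<130)),("r",(.5578,.2373),(H<8)|(H>172))]:
        m=(np.linalg.norm(P[...,:2]-g,axis=2)<.02)&cm&(S>130)&(z>.122)&(z<.137)
        if m.sum()>5: print("lip",n,m.sum(),np.median(P[m],0).round(4),P[m].min(0).round(4),P[m].max(0).round(4))
    s=status.sense();R=s["eef_rot"];print("tcp",s["ee_pos"].round(4),"yang",np.degrees(np.arctan2(R[1,1],R[0,1])).round(1),"q",s["joints"].round(2),"gap",s["finger_gap"].round(4),"f",s["force"].round(1))
    return I
E
python3 - <<'E'
from h import *
I=hooks();cv2.imwrite("pics/w7.png",I[:,:,::-1])
print(shifts([[.455,.411,.131],[.5385,.4255,.131],[.5385,.4255,.104]]))
E
```

```text
lip y 286 [0.5231 0.4252 0.1289] [0.5186 0.4195 0.1267] [0.5281 0.43   0.131 ]Traceback (most recent call last):
  File "<stdin>", line 2, in <module>
  File "h.py", line 51, in hooks
    s=status.sense();R=s["eef_rot"];print("tcp",s["ee_pos"].round(4),"yang",np.degrees(np.arctan2(R[1,1],R[0,1])).round(1),"q",s["joints"].round(2),"gap",s["finger_gap"].round(4),"f",s["force"].round(1))
                                                                                                                                                          ^^^^^^^^^^^^^^^^^^^^^
AttributeError: 'float' object has no attribute 'round'
```

>>> apply_moves:
  plan:
    - [[0,0,0.014],0,1]
    - [[0,0.02,0.0145],0,1]
    - [[0,0.04,0.0145],0,1]
    - [[0,0.06,0.0145],0,1]
    - [[0,0.075,0.0145],0,1]
    - [[0,0.086,0.0145],0,1]
    - [[0,0.086,0.0145],0,1]
    - [[0,0.086,0.0145],0,1]

```text
time: 16.95
ee_pos: [0.5385, 0.4251, 0.1321]
eef_rot: [[-0.184, 0.983, 0.015], [0.982, 0.185, -0.041], [-0.043, 0.008, -0.999]]
force: [0.1, 0.7, -2.3]
finger_gap: 0.0214
```

```bash
sed -i 's/s\["finger_gap"\].round(4)/round(s["finger_gap"],4)/' h.py
python3 - <<'E'
from h import *
I=hooks();cv2.imwrite("pics/w7.png",I[:,:,::-1])
print(shifts([[.5371,.426,.131],[.5371,.426,.104]]))
E
```

```text
lip b 416 [0.5403 0.3352 0.1281] [0.5354 0.3263 0.122 ] [0.5455 0.3389 0.1304]
tcp [0.5382 0.4252 0.1324] yang 10.7 q [-0.3   0.8  -0.75  1.44  0.61  1.16 -0.98] gap 0.021 f [-0.4  0.2 -2.7]
[[0.001, -0.001, 0.001], [0.002, -0.001, 0.028]]
```

View pics/w7.png

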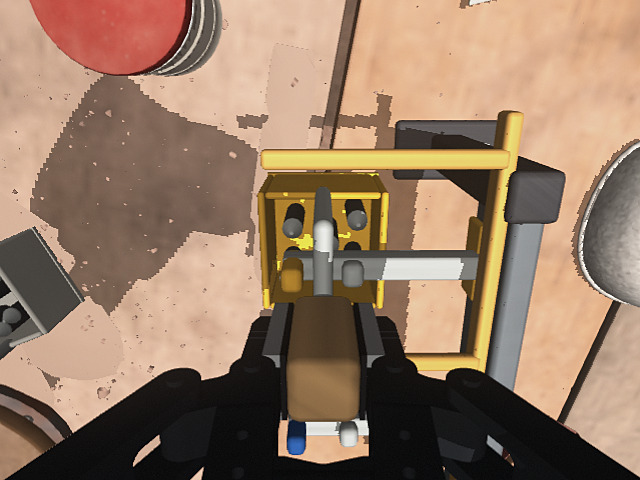

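>>> apply_moves:
  plan:
    - [[0.003,-0.001,0.01],0,1]
    - [[0.004,-0.001,0.02],0,1]
    - [[0.004,-0.001,0.026],0,1]
    - [[0.004,-0.001,0.026],0,1]
    - [[0.004,-0.001,0.026],0,1]

```text
time: 17.5
ee_pos: [0.5366, 0.4286, 0.1067]
eef_rot: [[-0.185, 0.983, 0.015], [0.982, 0.185, -0.041], [-0.043, 0.007, -0.999]]
force: [-2.8, -1.3, 3.2]
finger_gap: 0.0215
```

>>> apply_moves:
  plan:
    - [[0,0,0.001],0,0.3]
    - [[0,0,0.001],0,0]
    - [[0,0,0.001],0,0]
    - [[0,0,0.001],0,0]
    - [[0,0,-0.03],0,0]
    - [[0,0,-0.07],0,0]
    - [[0,0,-0.11],0,0]
    - [[0,0,-0.15],0,0]
    - [[0,0,-0.15],0,0]

```text
time: 18.4
ee_pos: [0.5367, 0.4379, 0.2634]
eef_rot: [[-0.184, 0.983, 0.023], [0.982, 0.185, -0.032], [-0.036, 0.017, -0.999]]
force: [-0.7, -0.1, -1.0]
finger_gap: 0.0429
```

Run:
```python
from h import *
I=hooks();cv2.imwrite("pics/w8.png",I[:,:,::-1])
K,J,D=grab("top");P=cloud(K,D);print(D[0,0])
cv2.imwrite("pics/t8.png",J[:,:,::-1])
a=np.array([.5366,.4286,.255]);b=np.array([.445,-.01,.27]);print(shifts([a+(b-a)*t for t in np.linspace(.1,1,10)]))
```

```text
lip b 128 [0.5404 0.3333 0.1286] [0.5356 0.3279 0.122 ] [0.5451 0.3378 0.1309]
lip r 142 [0.5574 0.242  0.1281] [0.5528 0.2326 0.122 ] [0.5624 0.2456 0.1303]
tcp [0.5361 0.4365 0.2601] yang 10.7 q [-0.3   0.69 -0.81  1.3   0.53  1.37 -0.92] gap 0.0428 f [ 0.1 -0.4  0.1]
1.0878038
[[-0.048, -0.017, 0.003], [-0.089, -0.034, 0.003], [-0.131, -0.051, 0.003], [-0.172, -0.069, 0.003], [-0.214, -0.086, 0.003], [-0.255, -0.103, 0.003], [-0.297, -0.12, 0.003], [-0.338, -0.137, 0.003], [-0.38, -0.154, 0.003], [-0.421, -0.171, 0.003]]
```

View pics/w8.png

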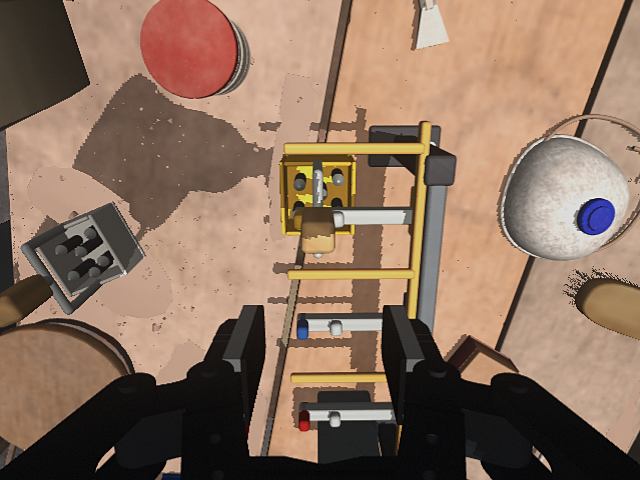

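Wrist view: yellow hangs upright on the yellow hook (pot 318,195), keeper fingers clear. Next: over blue.

>>> apply_moves:
  plan:
    - [[-0.048,-0.017,0.003],0.03,0]
    - [[-0.089,-0.034,0.003],0.06,0]
    - [[-0.131,-0.051,0.003],0.09,0]
    - [[-0.172,-0.069,0.003],0.09,0]
    - [[-0.214,-0.086,0.003],0.09,0]
    - [[-0.255,-0.103,0.003],0.09,0]
    - [[-0.297,-0.12,0.003],0.09,0]
    - [[-0.338,-0.137,0.003],0.09,0]
    - [[-0.38,-0.154,0.003],0.09,0]
    - [[-0.43,-0.171,0.003],0.09,0]
    - [[-0.43,-0.171,0.003],0.09,0]
    - [[-0.43,-0.171,0.003],0.09,0]

```text
time: 19.7
ee_pos: [0.4456, -0.0211, 0.2692]
eef_rot: [[-0.091, 0.996, 0.014], [0.995, 0.092, -0.04], [-0.041, 0.011, -0.999]]
force: [-0.6, 1.6, 0.4]
finger_gap: 0.0427
```

Run:
```python
from h import *
I=caddy("blue",[.442,-.0145]);cv2.imwrite("pics/w9.png",I[:,:,::-1])
K,J,D=grab("scene","s9.png");K,J,D=grab("top","t9.png");P=cloud(K,D);T=np.load("top0.npz")
ch=(np.abs(J.astype(int)-T["I"]).max(2)>40)&(P[...,2]>.2)&(P[...,0]>0.1)
for a in np.arange(.1,.55,.04):
    s=P[ch&(P[...,0]>=a)&(P[...,0]<a+.04)]
    if len(s)>3:print("x%.2f"%a,len(s),s.min(0).round(2),s.max(0).round(2))
```

```text
handle 962 ((441.4393005371094, -15.656890869140625), (22.084531784057617, 21.25918960571289), 6.0662150382995605)
pot 831 ((441.95220947265625, -15.76181411743164), (64.69589233398438, 65.18987274169922), 5.007719993591309)
bail 409 ((441.6932067871094, -15.595703125), (7.18044376373291, 69.1828384399414), 5.105215072631836)
tcp [ 0.446  -0.0193  0.2695] yang 5.4 q [ 0.69  0.17 -0.85  1.94  0.19  1.09 -0.15]
x0.18 341 [ 0.2  -0.1   0.75] [ 0.22 -0.01  0.81]
x0.22 2167 [ 0.22 -0.1   0.73] [ 0.26 -0.    0.81]
x0.26 1859 [ 0.26 -0.09  0.71] [0.3  0.01 0.79]
x0.30 1756 [ 0.3  -0.08  0.7 ] [0.34 0.01 0.76]
x0.34 1827 [ 0.34 -0.07  0.67] [0.38 0.03 0.74]
x0.38 1709 [ 0.38 -0.06  0.62] [0.42 0.04 0.72]
x0.42 1639 [ 0.42 -0.05  0.59] [0.46 0.05 0.7 ]
x0.46 1016 [ 0.46 -0.04  0.35] [0.5  0.05 0.69]
x0.50 54 [ 0.5  -0.02  0.39] [0.51 0.01 0.41]
```

Run:
```python
from h import *
print(shifts([[.442,-.0178,.17],[.4424,-.0178,.086]]))
```

```text
[[0.004, -0.006, 0.1], [0.008, -0.006, 0.184]]
```

>>> apply_moves:
  plan:
    - [[0.002,-0.004,0.045],0,0]
    - [[0.004,-0.006,0.09],0,0]
    - [[0.005,-0.006,0.125],0,0]
    - [[0.006,-0.006,0.15],0,0]
    - [[0.008,-0.006,0.17],0,0]
    - [[0.008,-0.006,0.184],0,0]
    - [[0.008,-0.006,0.184],0,0]
    - [[0.008,-0.006,0.184],0,1]
    - [[0.008,-0.006,0.184],0,1]
    - [[0.008,-0.006,0.184],0,1]
    - [[0.008,-0.006,0.184],0,1]
    - [[0.008,-0.006,0.184],0,1]

```text
time: 21.05
ee_pos: [0.4433, -0.0186, 0.0868]
eef_rot: [[-0.095, 0.995, 0.018], [0.995, 0.096, -0.039], [-0.041, 0.014, -0.999]]
force: [-1.4, 3.0, 6.6]
finger_gap: 0.0212
```

>>> apply_moves:
  plan:
    - [[0,0,-0.02],0,1]
    - [[0,0,-0.045],0,1]
    - [[0,0,-0.06],0,1]
    - [[0,0,-0.06],0,1]

```text
time: 21.45
ee_pos: [0.4433, -0.0171, 0.1476]
eef_rot: [[-0.095, 0.995, 0.02], [0.995, 0.095, -0.041], [-0.042, 0.016, -0.999]]
force: [1.8, -0.1, -1.8]
finger_gap: 0.0211
```

Run:
```python
from h import *
a=np.array([.4433,-.0171,.265]);b=np.array([.466,.317,.265]);print(shifts([[.4433,-.0171,.195],[.4433,-.0171,.235]]+[a+(b-a)*t for t in np.linspace(0,1,9)]))
```

```text
[[-0.002, 0.001, -0.047], [-0.004, 0.001, -0.087], [-0.005, 0.002, -0.117], [0.036, 0.009, -0.119], [0.078, 0.016, -0.121], [0.119, 0.022, -0.122], [0.16, 0.029, -0.124], [0.201, 0.036, -0.125], [0.243, 0.043, -0.127], [0.284, 0.05, -0.129], [0.325, 0.056, -0.13]]
```

Yaw goes from 5.4° to 10.6°, a roll of −0.09 because anticlockwise is negative.

>>> apply_moves:
  plan:
    - [[-0.002,0.001,-0.045],0,1]
    - [[-0.004,0.001,-0.087],0,1]
    - [[-0.005,0.002,-0.117],0,1]
    - [[0.036,0.009,-0.119],-0.03,1]
    - [[0.078,0.016,-0.121],-0.06,1]
    - [[0.119,0.022,-0.122],-0.09,1]
    - [[0.16,0.029,-0.124],-0.09,1]
    - [[0.201,0.036,-0.125],-0.09,1]
    - [[0.243,0.043,-0.127],-0.09,1]
    - [[0.284,0.05,-0.129],-0.09,1]
    - [[0.325,0.056,-0.13],-0.09,1]
    - [[0.325,0.056,-0.13],-0.09,1]

```text
time: 22.65
ee_pos: [0.4619, 0.3235, 0.2619]
eef_rot: [[-0.192, 0.981, 0.014], [0.981, 0.193, -0.035], [-0.037, 0.007, -0.999]]
force: [-0.7, -0.2, -2.6]
finger_gap: 0.0213
```

```bash
cat >> h.py <<'E'
def held():
    K,I,D=grab("wrist");P=cloud(K,D);T=tooltab(K,P)
    hsv=cv2.cvtColor(I,cv2.COLOR_RGB2HSV).astype(int);S,V=hsv[...,1],hsv[...,2]
    m=(np.hypot(T[...,0],T[...,1])<.05)&(S<60)&(V>110)&(T[...,2]>-.03)&(T[...,2]<.01)
    print("bail",m.sum(),np.median(T[m],0).round(4) if m.sum() else "",cv2.minAreaRect((T[m][:,:2]*1000).astype(np.float32)) if m.sum()>4 else "")
    return I
E
python3 - <<'E'
from h import *
I=hooks();held()
print(shifts([[.468,.317,.2],[.468,.317,.131],[.5546,.3325,.131],[.5546,.3325,.1055]]))
E
```

```text
lip b 153 [0.54   0.3317 0.1288] [0.5359 0.3256 0.1245] [0.5451 0.3373 0.1317]
lip r 175 [0.557  0.2397 0.1282] [0.5529 0.233  0.1222] [0.5628 0.2447 0.1304]
tcp [0.4628 0.3199 0.2616] yang 11.0 q [-0.03  0.49 -0.93  1.66  0.44  1.23 -0.87] gap 0.0212 f [-1.  -0.6 -2.9]
bail 1207 [ 0.0254 -0.0011 -0.0171] ((23.23501205444336, -1.0378174781799316), (6.963140964508057, 31.20121192932129), 89.52393341064453)
[[0.001, 0.004, 0.062], [0.004, 0.003, 0.131], [0.003, 0.091, 0.131], [0.005, 0.091, 0.157]]
```

>>> apply_moves:
  plan:
    - [[0.001,0.004,0.045],0,1]
    - [[0.002,0.004,0.09],0,1]
    - [[0.004,0.003,0.12],0,1]
    - [[0.004,0.003,0.13],0,1]
    - [[0.004,0.025,0.13],0,1]
    - [[0.004,0.045,0.13],0,1]
    - [[0.003,0.065,0.13],0,1]
    - [[0.003,0.08,0.13],0,1]
    - [[0.003,0.092,0.13],0,1]
    - [[0.003,0.092,0.13],0,1]
    - [[0.003,0.092,0.13],0,1]

```text
time: 23.85
ee_pos: [0.5568, 0.3315, 0.1346]
eef_rot: [[-0.184, 0.983, 0.017], [0.982, 0.184, -0.039], [-0.042, 0.01, -0.999]]
force: [0.8, 0.7, -1.9]
finger_gap: 0.0209
```

Run:
```python
from h import *
I=hooks();I=held();cv2.imwrite("pics/w10.png",I[:,:,::-1])
print(shifts([[.5553,.333,.132],[.5553,.333,.1055]]))
```

```text
lip b 488 [0.5407 0.3331 0.1286] [0.5352 0.326  0.122 ] [0.5459 0.3384 0.1307]
lip r 418 [0.5578 0.2417 0.128 ] [0.5529 0.2319 0.122 ] [0.5631 0.2454 0.1308]
tcp [0.5564 0.3314 0.1345] yang 10.6 q [-0.12  0.74 -0.79  1.56  0.61  1.11 -0.88] gap 0.0215 f [-0.4  0.7 -2.4]
bail 1279 [ 0.0219 -0.0005 -0.017 ] ((16.07784652709961, 1.4353437423706055), (17.365835189819336, 39.268619537353516), 66.01910400390625)
[[0.002, -0.001, 0.002], [0.003, -0.001, 0.029]]
```

View pics/w10.png

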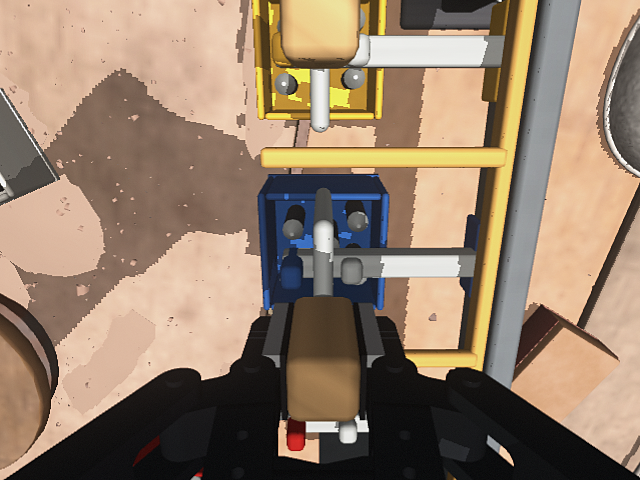

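The bail bar (322,250) lies between the blue lip (292,268) and the pin (352,270), as with yellow, and yellow still hangs. I'll lower and release.

>>> apply_moves:
  plan:
    - [[0.003,-0.001,0.01],0,1]
    - [[0.004,-0.001,0.02],0,1]
    - [[0.004,-0.001,0.028],0,1]
    - [[0.004,-0.001,0.028],0,1]
    - [[0.004,-0.001,0.028],0,1]
    - [[0.004,-0.001,0.028],0,0.3]
    - [[0.004,-0.001,0.028],0,0]
    - [[0.004,-0.001,0.028],0,0]
    - [[0.004,-0.001,0.028],0,0]
    - [[0.004,-0.001,0],0,0]
    - [[0.004,-0.001,-0.04],0,0]
    - [[0.004,-0.001,-0.08],0,0]

```text
time: 25.15
ee_pos: [0.553, 0.3384, 0.2143]
eef_rot: [[-0.185, 0.983, 0.015], [0.982, 0.185, -0.04], [-0.042, 0.007, -0.999]]
force: [-1.1, 0.8, -0.1]
finger_gap: 0.0429
```

Run:
```python
from h import *
a=status.sense()["ee_pos"];a[2]=.26;b=np.array([.479,.078,.26]);print(shifts([a+(b-a)*t for t in np.linspace(0,1,7)]),status.sense()["joints"].round(2))
```

```text
[[-0.002, 0.0, -0.046], [-0.042, -0.02, -0.044], [-0.083, -0.04, -0.042], [-0.123, -0.06, -0.041], [-0.163, -0.08, -0.039], [-0.204, -0.1, -0.038], [-0.244, -0.121, -0.036]] [-0.11  0.67 -0.83  1.48  0.55  1.25 -0.84]
```

>>> apply_moves:
  plan:
    - [[-0.002,0.0,-0.046],0,0]
    - [[-0.042,-0.02,-0.044],0.05,0]
    - [[-0.083,-0.04,-0.042],0.1,0]
    - [[-0.123,-0.06,-0.041],0.15,0]
    - [[-0.163,-0.08,-0.039],0.15,0]
    - [[-0.204,-0.1,-0.038],0.15,0]
    - [[-0.246,-0.121,-0.036],0.15,0]
    - [[-0.246,-0.121,-0.036],0.15,0]
    - [[-0.246,-0.121,-0.036],0.15,0]

```text
time: 26.05
ee_pos: [0.4793, 0.0748, 0.259]
eef_rot: [[-0.032, 0.999, 0.017], [0.999, 0.033, -0.04], [-0.041, 0.015, -0.999]]
force: [0.2, 0.6, 0.9]
finger_gap: 0.0428
```

Run:
```python
from h import *
I=caddy("red",[.476,.0837]);cv2.imwrite("pics/w11.png",I[:,:,::-1])
print(shifts([[.476,.082,.16],[.4765,.0815,.086]]))
```

```text
handle 1034 ((475.1618957519531, 83.0894546508789), (21.40410614013672, 21.42283058166504), 1.7762447595596313)
pot 1677 ((475.154296875, 82.8760986328125), (65.45051574707031, 65.71562194824219), 0.6819562315940857)
bail 418 ((475.2599182128906, 82.82225036621094), (7.230484485626221, 69.48812103271484), 0.5553514957427979)
tcp [0.4794 0.0765 0.2592] yang 2.1 q [ 0.48  0.3  -0.91  1.86  0.31  1.11 -0.51]
[[0.01, -0.005, 0.099], [0.012, -0.005, 0.173]]
```

>>> apply_moves:
  plan:
    - [[0.004,-0.004,0.045],0.02,0]
    - [[0.009,-0.005,0.085],0.02,0]
    - [[0.01,-0.005,0.12],0.02,0]
    - [[0.011,-0.006,0.145],0.02,0]
    - [[0.011,-0.006,0.162],0.02,0]
    - [[0.011,-0.006,0.173],0.02,0]
    - [[0.011,-0.006,0.173],0.02,0]
    - [[0.011,-0.006,0.173],0.02,1]
    - [[0.011,-0.006,0.173],0.02,1]
    - [[0.011,-0.006,0.173],0.02,1]
    - [[0.011,-0.006,0.173],0.02,1]
    - [[0.011,-0.006,0.173],0.02,1]

```text
time: 27.3
ee_pos: [0.4763, 0.0808, 0.0867]
eef_rot: [[-0.015, 1.0, 0.018], [0.999, 0.016, -0.039], [-0.039, 0.017, -0.999]]
force: [-1.0, 1.2, 6.6]
finger_gap: 0.0215
```

>>> apply_moves:
  plan:
    - [[0,0,-0.02],0,1]
    - [[0,0,-0.045],0,1]
    - [[0,0,-0.06],0,1]
    - [[0,0,-0.06],0,1]

```text
time: 27.7
ee_pos: [0.4762, 0.0827, 0.1473]
eef_rot: [[-0.015, 1.0, 0.02], [0.999, 0.016, -0.04], [-0.04, 0.02, -0.999]]
force: [0.5, 0.3, -4.4]
finger_gap: 0.021
```

Run:
```python
from h import *
held()
a=status.sense()["ee_pos"];b=np.array([.482,.223,.147]);print(shifts([[.46,.1,.147],[.46,.145,.147],[.46,.19,.147],[.47,.222,.147],[.48,.2225,.133]]))
```

```text
bail 1328 [ 0.0221 -0.0003 -0.0183] ((20.849666595458984, -0.14302635192871094), (31.51274299621582, 7.30828857421875), 0.6308522820472717)
[[0.018, -0.015, -0.002], [0.063, -0.014, -0.004], [0.108, -0.014, -0.006], [0.14, -0.003, -0.007], [0.141, 0.007, 0.007]]
```

>>> apply_moves:
  plan:
    - [[0.018,-0.015,-0.002],-0.05,1]
    - [[0.063,-0.014,-0.004],-0.1,1]
    - [[0.108,-0.014,-0.006],-0.165,1]
    - [[0.14,-0.003,-0.007],-0.165,1]
    - [[0.141,0.007,0.004],-0.165,1]
    - [[0.141,0.007,0.006],-0.165,1]
    - [[0.141,0.007,0.006],-0.165,1]

```text
time: 28.45
ee_pos: [0.4781, 0.2216, 0.1323]
eef_rot: [[-0.179, 0.984, 0.013], [0.983, 0.18, -0.042], [-0.044, 0.005, -0.999]]
force: [-0.6, -1.2, -3.2]
finger_gap: 0.0217
```

Run:
```python
from h import *
hooks();held()
print(shifts([[.5723,.239,.133],[.5723,.239,.1055]]))
```

```text
lip b 968 [0.5389 0.3312 0.1285] [0.5352 0.3252 0.122 ] [0.5453 0.3373 0.1311]
lip r 630 [0.5564 0.2395 0.1281] [0.5523 0.2324 0.122 ] [0.5633 0.2445 0.1305]
tcp [0.4784 0.2217 0.1329] yang 10.3 q [ 0.09  0.56 -0.84  1.88  0.56  0.96 -0.84] gap 0.0214 f [ 0.1 -0.3 -4.8]
bail 1313 [ 0.022  -0.0015 -0.0165] ((20.469608306884766, -1.2365703582763672), (7.398423194885254, 30.990257263183594), 89.70623779296875)
[[0.0, 0.095, 0.001], [0.001, 0.095, 0.029]]
```

>>> apply_moves:
  plan:
    - [[0,0.02,0],0,1]
    - [[0,0.045,0],0,1]
    - [[0,0.065,0],0,1]
    - [[0,0.08,0],0,1]
    - [[0,0.09,0],0,1]
    - [[0,0.0955,0],0,1]
    - [[0,0.0955,0],0,1]
    - [[0,0.0955,0],0,1]

```text
time: 29.35
ee_pos: [0.5727, 0.2402, 0.1347]
eef_rot: [[-0.18, 0.984, 0.015], [0.983, 0.18, -0.04], [-0.042, 0.008, -0.999]]
force: [0.4, 0.4, -3.7]
finger_gap: 0.0213
```

Run:
```python
from h import *
hooks();held()
print(shifts([[.5723,.241,.133],[.5723,.241,.1055]]))
```

```text
lip b 209 [0.5384 0.3313 0.1289] [0.5357 0.3258 0.1251] [0.5417 0.3368 0.1309]
lip r 545 [0.5581 0.2403 0.1285] [0.553  0.2328 0.1221] [0.5634 0.2451 0.1305]
tcp [0.5727 0.2403 0.1348] yang 10.4 q [ 0.04  0.7  -0.79  1.64  0.6   1.07 -0.76] gap 0.0212 f [-0.1 -0.2 -4.4]
bail 1279 [ 0.0222 -0.0008 -0.0169] ((18.289636611938477, 1.0007953643798828), (33.925228118896484, 35.25656509399414), 10.453466415405273)
[[0.001, -0.0, 0.002], [0.002, -0.001, 0.029]]
```

>>> apply_moves:
  plan:
    - [[0.001,0,0.01],0,1]
    - [[0.002,0,0.02],0,1]
    - [[0.002,0,0.028],0,1]
    - [[0.002,0,0.028],0,1]
    - [[0.002,0,0.028],0,1]
    - [[0.002,0,0.028],0,0.3]
    - [[0.002,0,0.028],0,0]
    - [[0.002,0,0.028],0,0]
    - [[0.002,0,0.028],0,0]
    - [[0.002,0,0],0,0]
    - [[0.002,0,-0.04],0,0]
    - [[0.002,0,-0.08],0,0]

```text
time: 30.65
ee_pos: [0.5715, 0.2453, 0.2156]
eef_rot: [[-0.18, 0.984, 0.015], [0.983, 0.18, -0.04], [-0.042, 0.008, -0.999]]
force: [-0.5, 0.4, -0.8]
finger_gap: 0.0426
```

Run:
```python
from h import *
K,I,D=grab("wrist","w12.png")
s=status.sense();print(s["joints"].round(2),s["ee_pos"])
print(shifts([[.59,.2,.27],[.61,.15,.27]]))
```

```text
[ 0.06  0.61 -0.84  1.55  0.52  1.21 -0.7 ] [0.5743954  0.24840472 0.22318154]
[[-0.052, 0.007, -0.045], [-0.105, 0.018, -0.042]]
```

View pics/w12.png

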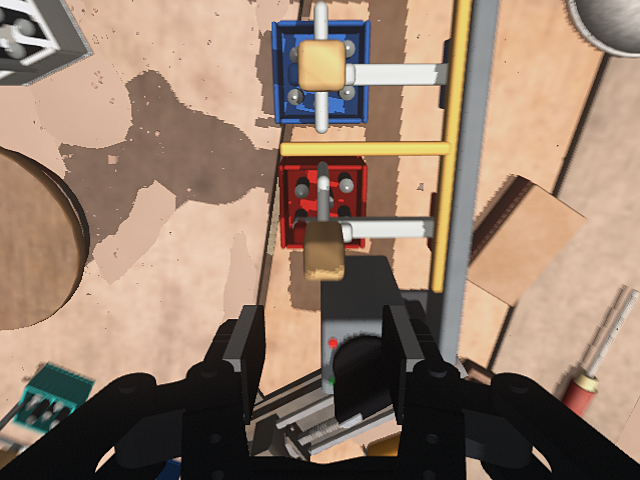

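>>> apply_moves:
  plan:
    - [[0,0,-0.045],-0.14,0]
    - [[-0.04,0.005,-0.045],-0.28,0]
    - [[-0.08,0.015,-0.043],-0.42,0]
    - [[-0.103,0.025,-0.042],-0.56,0]
    - [[-0.103,0.025,-0.042],-0.7,0]
    - [[-0.103,0.025,-0.042],-0.84,0]
    - [[-0.103,0.025,-0.042],-0.98,0]
    - [[-0.103,0.025,-0.042],-1.12,0]
    - [[-0.103,0.025,-0.042],-1.26,0]
    - [[-0.103,0.025,-0.042],-1.4,0]
    - [[-0.103,0.025,-0.042],-1.54,0]
    - [[-0.103,0.025,-0.042],-1.68,0]

```text
time: 31.9
ee_pos: [0.6144, 0.1503, 0.261]
eef_rot: [[-0.957, -0.291, 0.016], [-0.291, 0.956, -0.04], [-0.004, -0.043, -0.999]]
force: [-0.4, -0.1, 0.4]
finger_gap: 0.0426
```

>>> apply_moves:
  plan:
    - [[0,0,0],-0.14,0]
    - [[0,0,0],-0.28,0]
    - [[0,0,0],-0.42,0]
    - [[0,0,0],-0.49,0]
    - [[0,0,0],-0.49,0]
    - [[0,0,0],-0.49,0]

```text
time: 32.5
ee_pos: [0.6143, 0.1504, 0.261]
eef_rot: [[-0.713, -0.701, 0.016], [-0.701, 0.712, -0.04], [0.016, -0.04, -0.999]]
force: [-0.1, -0.0, 0.4]
finger_gap: 0.0425
```

```bash
cat > knob.py <<'E'
from h import *
s=status.sense();R=s["eef_rot"];print(s["joints"].round(3),s["ee_pos"].round(4),R.round(3).tolist(),"yang",np.degrees(np.arctan2(R[1,1],R[0,1])))
K,I,D=grab("wrist","w13.png");P=cloud(K,D);z=P[...,2];T=tooltab(K,P)
m=(z>.165)&(z<.182)&(I.max(2)<110)&(np.linalg.norm(P[...,:2]-[.6185,.153],axis=2)<.06)&(T[...,2]>-.02)
r=cv2.minAreaRect((P[m][:,:2]*1000).astype(np.float32));print(m.sum(),cv2.minAreaRect((T[m][:,:2]*1000).astype(np.float32)),r)
c=np.array(r[0])/1000;t=np.r_[c+.054*R[:2,2],.111]
print(shifts([t]))
E
python3 knob.py
```

```text
[ 0.394  0.754 -1.22   1.48   0.749  1.422  1.487] [0.6143 0.1504 0.261 ] [[-0.713, -0.701, 0.016], [-0.701, 0.712, -0.04], [0.016, -0.04, -0.999]] yang 134.5832528893589
1513 ((-6.112920761108398, 1.6019701957702637), (13.759550094604492, 51.23811340332031), 89.7267837524414) ((619.0392456054688, 152.1791229248047), (51.27293395996094, 13.724929809570312), 44.9530029296875)
[[-0.006, 0.002, 0.15]]
```

>>> apply_moves:
  plan:
    - [[-0.003,0.002,0.045],0,0]
    - [[-0.006,0.002,0.09],0,0]
    - [[-0.006,0.002,0.12],0,0]
    - [[-0.006,0.002,0.138],0,0]
    - [[-0.006,0.002,0.15],0,0]
    - [[-0.006,0.002,0.15],0,0]
    - [[-0.006,0.002,0.15],0,1]
    - [[-0.006,0.002,0.15],0,1]
    - [[-0.006,0.002,0.15],0,1]
    - [[-0.006,0.002,0.15],0,1]
    - [[-0.006,0.002,0.15],0,1]

```text
time: 33.65
ee_pos: [0.6205, 0.1507, 0.113]
eef_rot: [[-0.712, -0.702, 0.018], [-0.703, 0.711, -0.038], [0.014, -0.04, -0.999]]
force: [1.1, -1.4, 6.2]
finger_gap: 0.0131
```

>>> apply_moves:
  plan:
    - [[0,0,0],0.12,1]
    - [[0,0,0],0.24,1]
    - [[0,0,0],0.36,1]
    - [[0,0,0],0.48,1]
    - [[0,0,0],0.6,1]
    - [[0,0,0],0.72,1]
    - [[0,0,0],0.84,1]
    - [[0,0,0],0.96,1]
    - [[0,0,0],1.08,1]
    - [[0,0,0],1.2,1]
    - [[0,0,0],1.23,1]
    - [[0,0,0],1.23,1]

```text
time: 34.85
ee_pos: [0.6207, 0.151, 0.113]
eef_rot: [[-0.901, 0.433, 0.02], [0.432, 0.901, -0.039], [-0.035, -0.027, -0.999]]
force: [-0.4, -2.5, 6.5]
finger_gap: 0.0133
```

Run:
```python
from h import *
s=status.sense();R=s["eef_rot"];print(s["ft_torque"].round(2),s["force"].round(1),"yang",np.degrees(np.arctan2(R[1,1],R[0,1])),s["finger_gap"],s["joints"].round(2))
K,J,D=grab("top");cv2.imwrite("pics/t14.png",cv2.resize(J[180:320,140:400,::-1],None,fx=3,fy=3))
```

```text
[0.46 0.33 0.95] [-0.4 -2.5  6.5] yang 64.34103721442241 0.013283748952391096 [ 0.24  0.79 -0.88  1.61  0.72  1.09  0.27]
```

View pics/t14.png

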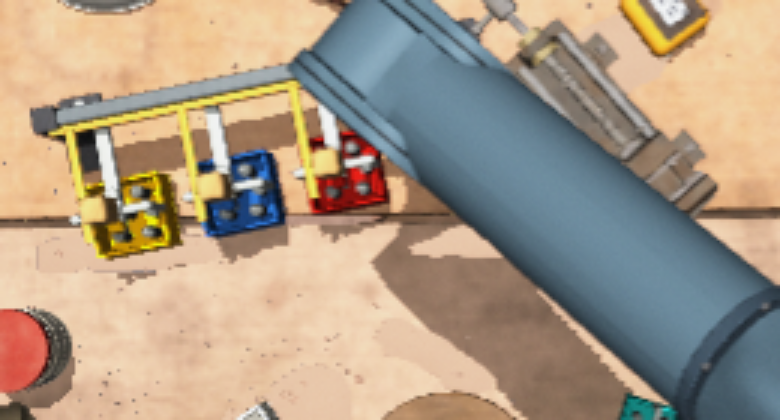

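All three caddies hang with the keeper fingers closed over them, and the knob is against its home stop. I'll release and rise.

>>> apply_moves:
  plan:
    - [[0,0,0],-0.02,0.3]
    - [[0,0,0],-0.02,0]
    - [[0,0,0],-0.02,0]
    - [[0,0,0],-0.02,0]
    - [[0,0,-0.04],-0.02,0]
    - [[0,0,-0.08],-0.02,0]
    - [[0,0,-0.12],-0.02,0]
    - [[0,0,-0.16],-0.02,0]
    - [[0,0,-0.16],-0.02,0]
    - [[0,0,-0.16],-0.02,0]

```text
time: 35.9
ee_pos: [0.6172, 0.1567, 0.2716]
eef_rot: [[-0.909, 0.417, 0.018], [0.416, 0.908, -0.04], [-0.033, -0.029, -0.999]]
force: [0.2, -0.2, -0.6]
finger_gap: 0.0429
```

```bash
python3 knob.py
python3 - <<'E'
from h import *
T=np.load("top0.npz");K,J,D=grab("top");P=cloud(K,D)
for n,g in [("y",(.5404,.427)),("b",(.5576,.334)),("r",(.5748,.2407))]:
    m=(np.linalg.norm(P[...,:2]-g,axis=2)<.03)&(P[...,2]>.165);print(n,m.sum(),np.median(P[m],0).round(3) if m.sum() else "")
E
```

```text
[ 0.281  0.635 -0.985  1.461  0.576  1.345  0.391] [0.6172 0.1567 0.2716] [[-0.909, 0.417, 0.018], [0.416, 0.908, -0.04], [-0.033, -0.029, -0.999]] yang 65.33842928707045
1406 ((0.21573448181152344, 0.7295403480529785), (13.822961807250977, 51.43302536010742), 89.65933227539062) ((618.3031616210938, 152.68321228027344), (13.845922470092773, 51.38539505004883), 65.71712493896484)
[[0.0, 0.001, 0.159]]
y 88 [0.537 0.43  0.176]
b 85 [0.555 0.336 0.176]
r 85 [0.576 0.243 0.176]
```

View pics/w13.png

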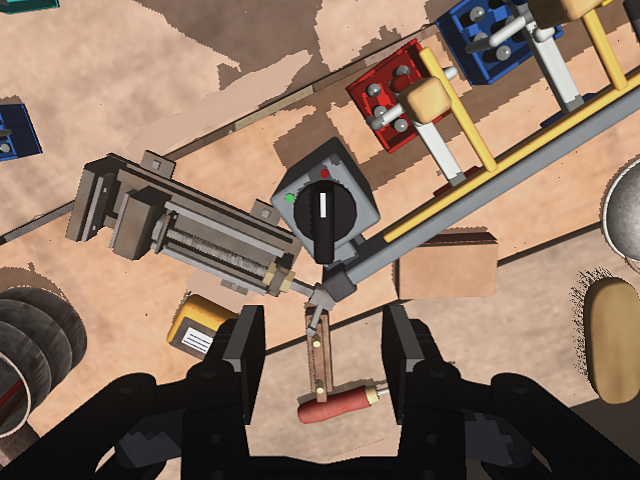

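```bash
python3 -c "
from bench import arm
print(arm.sign_off())"
```

```text
the job is handed in; nothing more can be done
None
```

The bit rack is ready to carry, and the job was handed in at about 36 s of the 208 s allowed. I turned the knob anticlockwise to open, hung the yellow, blue (the larger of the two) and red caddies on their own hooks, then turned the knob back clockwise to its home stop.

**Last checks:**
- **Caddies:** all three handle tops were at 176 mm, the height expected when hanging (178 mm).
- **Knob:** its bar was back within half a degree of the starting angle.
- **Keeper:** the fingers lay over the bails, and the gripper was clear of everything.

**What disagreed or went wrong along the way:**
- **Finger length:** the fingertips really end about 35–38 mm behind the reported TCP. The first grip on the knob therefore closed on nothing, just above the bar, and I allowed for the offset after that.
- **Camera offset:** the top camera read about 3 mm too far in x compared with the wrist camera, so I used the wrist readings.
- **Tool tilt:** an early move ran into a joint limit and left the tool tilted about 2.4° for the rest of the job, which did no visible harm.
- **Knob release:** a wrong roll value in one row pressed the knob briefly against its open stop. It stayed open and later turned back normally.
- **Bystanders:** I did not measure them afterwards. I steered clear of them, and those visible in the last pictures looked undisturbed.

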